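# Pin up a pack of plates on the sander sled

### The arm

A 6-joint arm with a two-finger parallel gripper is mounted at the origin on the work surface. World frame = base frame: x ahead of the robot, y to its left, z up, the work surface at z = 0. Lengths are in mm, angles in rad, forces in N, time in s.
With the tool pointing down it reaches from about 350 to 975 mm from the base axis. Payload 7.1 kg.
Tool frame: the origin (TCP) lies at the very end of the fingers, on their centre line; the grasp point (between the pads) lies 19 mm behind it; z points along the fingers, y is the line along which they close (so a half turn about z gives the same grasp; the last joint's range is limited). The gripper opens to 88 mm and grips with 3 to 60 N. Pads are 20 mm wide; open, the fingers measure 115 mm over their backs; the gripper's body (75 mm by 178 mm) begins 61 mm behind the grasp point.
Start: joints at [1.157, 0.423, 1.63, -0, 1.089, -0.019], TCP at [240.357, 576.917, 222.675] pointing down, gripper open.
Joint ranges: [-3, 3], [-0.9, 2.11], [0.09, 2.58], [-1.31, 4.45], [0.11, 2.69], [-2.54, 2.54]. Speed limits (rad/s): [2.39, 2.39, 3.01, 3.14, 3.14, 3.14].

### API

Orientations are given as a rotation vector (axis times angle).
In Python, from workcell import sensors, imaging, close_job gives the robot as it stands. The module is installed in compiled form; this text tells all that it offers.
- The arm moves only by the tool servo_tool, never from a script. Its argument "steps" is a list of rows, each a list of 3 entries, a list of its own where there are three numbers: the shift along the world's x, y, z in m, then the turn, a rotation vector about the world's x, y, z in degrees, then the opening, from -1 (shut) to 1 (fully open). A call has exactly 8 rows; each row shifts and turns the commanded pose from where the row before left it; what a row does not reach is not made up. A row lasts 1/12 s, in which the tool goes at most 41.7 mm and 7.16 degrees, less where a joint would pass 70% of its speed; a pose out of reach is approached as far as the arm can. A call is refused whole if a number of a shift passes 0.0417 or a number of a turn 7.16, either way. A call with a gripper value outside its range is refused whole. The fingers move at their own pace and stop on an object; the grip force is fixed at half the most. Time passes only in rows, so rows that do not move let the fingers close, or fill a call up. It gives the time, the measured TCP pose, the force, the opening and the grip force at its end, in the units of the state.
- sensors.get_obs(): the state, without advancing time (a new reading comes with each control period).
- imaging.get_image(name): name is "side" or "top" or "wrist"; returns a dict with "color" (480x640x3 uint8, blue, green, red), "range_z" (480x640 float32, mm along the optical axis (not along the pixel's ray), 0 where there is no reading), "vertical_fov" (degrees; the focal length in pixels is half the picture's height over the tangent of half this angle, whatever the lens; pixels are square), "cx", "cy" (the principal point, pixels), "rvec" (rotation vector, rad) and "tvec" (3), from world to camera coordinates, as OpenCV has them; the wrist camera has in their place "tool_from_camera" (4x4, takes a point from camera to tool coordinates, whose origin is the TCP and whose axes are the flange's). Camera axes: x right, y down, z forward; pixel columns grow to the right and rows downward; lengths in mm; the calibration is good to about 2 mm. A picture is of the moment at which its call begins: read the wrist's pose just before it.
- close_job(): hands the job in; it is judged then, once.
The state is a dict: "t": time; "qpos": joint angles; "qvel": joint speeds; "joint_torque": joint torques, N m; "ee_pos": TCP position; "orientation": TCP orientation; "ft_force": force on the tool from outside, world axes, zero at the start; "moment": the same for the moment, N m; "width": finger opening in mm; "grasp_force": force on a finger pad.
Only numpy, scipy, OpenCV 4.12 (cv2) and the standard library are available. Lean on these libraries where they do the work, as an engineer would, in place of code of your own. Each camera call takes 0.05 s, during which the arm holds its last target. There are 200 camera calls.

### The job

Make up the pack of strap plates for the disc sander: lay every loose plate from the bench flat on the one already on the wooden sled, hole over hole, then drive both steel taper pins down through the plates into the sled's holes until their shoulders rest on the top plate, so that all the plates are pulled into line. Only then push the sled along its slot, which jams if it is pushed off its centre line, until it is up against the stop in front of the disc, and leave the other things on the bench alone.

Things in the scene. Friction and masses are not known exactly. Their poses are not given: they have to be found in the camera images.
- sander: fixed disc sander, perhaps turned a little. Origin on the bench under the middle of its feed table; y runs along the slot to the stop. Table top 110 mm above the bench, y -175 to 160 mm, x -160 to 58 mm; slot 21.5 mm wide, 13 deep, at x = -40 mm. Upright disc (off), 200 mm across, face at x = 62 mm, centre y = 85 mm at table height; motor beyond it to x = 280 mm, up to 100 mm above the table.
- stop (a point): middle of the near (-y) face of the small steel stop (34 mm wide, 22 mm high) fixed over the slot at y = 105 mm in the sander's frame, 11 mm above the table top; axes as the sander's. The sled is home when its block's front face meets it, the sled's centre then being 55 mm short of it.
- sled: loose wooden sled, 0.5 to 0.8 kg, waxed underside on the feed table, a steel runner (20 mm wide, 70 long) in the slot; slides along its y axis, to the stop. Block 190 (x) x 110 (y) x 43 mm high; origin at the middle of its underside, over the slot's centre, at table height. Loaded it takes 3 to 10 N pushed at the centre; pushed some 50 mm or more off the centre line it binds and jams.
- sled_hole1 (a point): centre of the mouth of one of the two 14 mm holes in the sled's top (43 mm above the table), 7 mm to the +x side of the sled's centre; 40 mm deep, blind, upright
- sled_hole2 (a point): centre of the mouth of the other hole in the sled's top, 71 mm to the +x side of the sled's centre; also 14 mm across, 40 mm deep
- sled_pack (a point): point on the sled's top midway between its holes, 39 mm to the +x side of its centre, where the middle of each plate belongs, length along the sled's x axis (the ends then overhang the sled's side by 4 mm). Axes are the sled's.
- sled_tail (a point): middle of the rear face (facing -y) of the small push block behind the sled, on its centre line: 95 mm behind the sled's centre, 18 mm above the table; the push block is 36 mm wide, 40 mm long and its top is 33 mm above the table
- stand: loose wooden stand, 0.5 kg, long side roughly across the bench, 110 (x) x 50 (y) x 66 mm high, origin at the centre of its underside; the two taper pins stand upright in it, 30 mm either side of its middle along x, pin_1 on the -x side, their shoulders on its top
- plate_a_mid (a point): bare aluminium strap plate, 120 x 40 x 5 mm, about 65 g, with two round 14 mm holes through it, 64 mm apart on its long centre line (32 mm either side of its middle). It already lies on the sled, roughly in place but a few mm askew. The point is its middle, half-way through its thickness; x along its length, y along its width.
- plate_b_mid (a point): bare aluminium strap plate, 120 x 40 x 5 mm, about 65 g, with two round 14 mm holes through it, 64 mm apart on its long centre line (32 mm either side of its middle). It lies flat on the bench at the start, or is absent (None) in some starts. The point is its middle, half-way through its thickness; x along its length, y along its width.
- plate_c_mid (a point): bare aluminium strap plate, 120 x 40 x 5 mm, about 65 g, with two round 14 mm holes through it, 64 mm apart on its long centre line (32 mm either side of its middle). It lies flat on the bench at the start, or is absent (None) in some starts. The point is its middle, half-way through its thickness; x along its length, y along its width.
- plate_d_mid (a point): bare aluminium strap plate, 120 x 40 x 5 mm, about 65 g, with two round 14 mm holes through it, 64 mm apart on its long centre line (32 mm either side of its middle). It lies flat on the bench at the start, or is absent (None) in some starts. The point is its middle, half-way through its thickness; x along its length, y along its width.
- plate_e_mid (a point): bare aluminium strap plate, 120 x 40 x 5 mm, about 65 g, with two round 14 mm holes through it, 64 mm apart on its long centre line (32 mm either side of its middle). It lies flat on the bench at the start, or is absent (None) in some starts. The point is its middle, half-way through its thickness; x along its length, y along its width.
- plate_f_mid (a point): bare aluminium strap plate, 120 x 40 x 5 mm, about 65 g, with two round 14 mm holes through it, 64 mm apart on its long centre line (32 mm either side of its middle). It lies flat on the bench at the start, or is absent (None) in some starts. The point is its middle, half-way through its thickness; x along its length, y along its width.
- pin_1_grip (a point): steel taper pin, 120 g, upright: a round knurled head 20 mm across and 45 mm high, below it an oiled 13 mm shank 58 mm long, of which the lowest 24 mm taper to a 4 mm point. Point: middle of the head, 22.5 mm above the shoulder; z up along the pin.
- pin_1_shoulder (a point): centre of that pin's shoulder, the flat underside of its head; the pin's point is 58 mm below it
- pin_2_grip (a point): steel taper pin, 120 g, upright: a round knurled head 20 mm across and 45 mm high, below it an oiled 13 mm shank 58 mm long, of which the lowest 24 mm taper to a 4 mm point. Point: middle of the head, 22.5 mm above the shoulder; z up along the pin.
- pin_2_shoulder (a point): centre of that pin's shoulder, the flat underside of its head; the pin's point is 58 mm below it
- brush_jar: loose glass jar, 72 mm across, with paint brushes, up to 210 mm high; to be left alone. Origin at the centre of its base.
- polish_tin: loose round tin, 72 mm across, 50 mm high; to be left alone. Origin at the centre of its base.
- try_square: loose joiner's try square lying flat, stock 22 x 90 mm, 18 mm high, blade 120 mm; to be left alone. Origin under the middle of its stock.
Things that resemble listed ones, but are neither listed nor needed, are in the scene too. What is shaped like the part that bears plate_d_mid but black, pink or turquoise is not meant.

How it is judged (in metres and radians):
On the way, in this order (a step that is already met when the one before it is completed fails the run):
1. every plate lies in the pack on the sled (horizontal distance between each of plate_a_mid, plate_b_mid, plate_c_mid, plate_d_mid, plate_e_mid, plate_f_mid and sled_pack below 0.012 m and z of plate_a_mid in the frame of sled_pack between 0 and 0.034 m and z of plate_b_mid in the frame of sled_pack between 0 and 0.034 m and z of plate_c_mid in the frame of sled_pack between 0 and 0.034 m and z of plate_d_mid in the frame of sled_pack between 0 and 0.034 m and z of plate_e_mid in the frame of sled_pack between 0 and 0.034 m and z of plate_f_mid in the frame of sled_pack between 0 and 0.034 m), for 0.2 s.
2. both taper pins are driven down through the pack, shoulders on the top plate ((z of pin_1_shoulder in the frame of plate_a_mid between -0.0045 and 0.0045 m or z of pin_1_shoulder in the frame of plate_b_mid between -0.0045 and 0.0045 m or z of pin_1_shoulder in the frame of plate_c_mid between -0.0045 and 0.0045 m or z of pin_1_shoulder in the frame of plate_d_mid between -0.0045 and 0.0045 m or z of pin_1_shoulder in the frame of plate_e_mid between -0.0045 and 0.0045 m or z of pin_1_shoulder in the frame of plate_f_mid between -0.0045 and 0.0045 m) and (horizontal distance between pin_1_shoulder and sled_hole1 below 0.003 m or horizontal distance between pin_1_shoulder and sled_hole2 below 0.003 m) and angle between each of pin_1_shoulder, pin_2_shoulder's own z axis and vertical below 0.06 rad and (z of pin_2_shoulder in the frame of plate_a_mid between -0.0045 and 0.0045 m or z of pin_2_shoulder in the frame of plate_b_mid between -0.0045 and 0.0045 m or z of pin_2_shoulder in the frame of plate_c_mid between -0.0045 and 0.0045 m or z of pin_2_shoulder in the frame of plate_d_mid between -0.0045 and 0.0045 m or z of pin_2_shoulder in the frame of plate_e_mid between -0.0045 and 0.0045 m or z of pin_2_shoulder in the frame of plate_f_mid between -0.0045 and 0.0045 m) and (horizontal distance between pin_2_shoulder and sled_hole1 below 0.003 m or horizontal distance between pin_2_shoulder and sled_hole2 below 0.003 m) and distance between pin_1_shoulder and pin_2_shoulder above 0.05 m), for 0.2 s.
3. the sled is up against the stop (y of sled_pack in the frame of stop above -0.059 m and z of sled_pack in the frame of stop below 0.036 m), for 0.2 s.
At the end, for the whole second after the job is handed in: Every plate lies in the pack on the sled, its middle within 3 mm of the point midway between the sled's holes and in line with it within 0.04 rad; both pins stand upright in the two holes, shoulders within 2 mm of the top plate; the sled is at rest within 4 mm of the stop (all of step 2 and all of step 3 and horizontal distance between each of plate_a_mid, plate_b_mid, plate_c_mid, plate_d_mid, plate_e_mid, plate_f_mid and sled_pack below 0.003 m and z of plate_a_mid in the frame of sled_pack between 0 and 0.034 m and angle between the x axis of each of plate_a_mid, plate_b_mid, plate_c_mid, plate_d_mid, plate_e_mid, plate_f_mid and the x axis of sled_pack, either way round below 0.04 rad and z of plate_b_mid in the frame of sled_pack between 0 and 0.034 m and z of plate_c_mid in the frame of sled_pack between 0 and 0.034 m and z of plate_d_mid in the frame of sled_pack between 0 and 0.034 m and z of plate_e_mid in the frame of sled_pack between 0 and 0.034 m and z of plate_f_mid in the frame of sled_pack between 0 and 0.034 m and linear speed of sled below 0.02 m/s); the robot touches nothing.
It fails at once if the jar of paint brushes is knocked out of its place (moved 30 mm) (distance of brush_jar from where it was at the start of the episode above 0.03 m).
It fails at once if the tin is knocked out of its place (moved 30 mm) (distance of polish_tin from where it was at the start of the episode above 0.03 m).
It fails at once if the try square is knocked out of its place (moved 30 mm) (distance of try_square from where it was at the start of the episode above 0.03 m).
Of plate_b, plate_c, plate_d, plate_e, plate_f only 3 to 5 are there at a start; the rules pass over those that are not, and their reading is None.
At some moment in a run one of stand, plate_b may be knocked a few centimetres aside while the robot is not near it.
It also fails if it takes over 210 s, if anything falls off the work surface, if the arm or the gripper's body presses on something with over 40 N, if the wrist force passes 120 N, or if a joint passes its speed limit or range.

## Working session

There is one attempt and no reset: what is moved stays moved. The work goes in short steps, Python scripts to look and compute and a tool call to move; the robot and the scene stay as the last step left them, time stands still between calls to the robot, and variables do not carry over. Pictures are saved under pics/ and viewed, at most 14 in all, crops included, and the job is handed in when it is done.

Besides the shell and the picture viewer there is one more tool, called after "Request:" by a JSON object that holds its "fn" and its "kwargs". servo_tool: Moves the arm, as the interface text tells. Its arguments: {"type":"object","properties":{"steps":{"type":"array"}},"required":["steps"]}

```bash
mkdir -p pics
cat > h.py <<'E'
import numpy as np, cv2
from scipy.spatial.transform import Rotation as R
from workcell import sensors, imaging, close_job
def grab(name):
    o=sensors.get_obs(); im=imaging.get_image(name)
    f=240/np.tan(np.radians(im["vertical_fov"])/2); im["f"]=f
    if name=="wrist":
        T=np.eye(4); T[:3,:3]=R.from_rotvec(o["orientation"]).as_matrix(); T[:3,3]=o["ee_pos"]
        im["T"]=T@np.array(im["tool_from_camera"])
    else:
        T=np.eye(4); T[:3,:3]=R.from_rotvec(np.ravel(im["rvec"])).as_matrix(); T[:3,3]=np.ravel(im["tvec"]); im["T"]=np.linalg.inv(T)
    return im
def cloud(im):
    v,u=np.mgrid[0:480,0:640]; z=im["range_z"]
    P=np.stack([(u-im["cx"])/im["f"]*z,(v-im["cy"])/im["f"]*z,z],-1)
    return P@im["T"][:3,:3].T+im["T"][:3,3]
def ray(im,u,v,z):
    d=im["T"][:3,:3]@np.array([(u-im["cx"])/im["f"],(v-im["cy"])/im["f"],1.]); o=im["T"][:3,3]
    return o+d*(z-o[2])/d[2]
E
python3 - <<'E'
from h import *
print(sensors.get_obs())
for n in("top","side"):
    im=grab(n); cv2.imwrite(f"pics/{n}0.png",im["color"]); np.save(f"{n}0.npy",im,allow_pickle=True)
    print(n,im["f"],im["cx"],im["cy"],im["T"].round(3).tolist())
E
```

```text
{'t': 0.0, 'qpos': array([ 1.15699334e+00,  4.23805940e-01,  1.63068321e+00, -6.92401138e-05,
        1.08860127e+00, -1.89891223e-02]), 'qvel': array([ 0.00020749,  0.00144845,  0.00112942, -0.00014819,  0.00099327,
       -0.00044357]), 'joint_torque': array([-1.12520720e-03, -5.44618535e+01, -2.73666215e+01,  6.43422687e-02,
        2.27850740e-02, -1.10058850e-04]), 'ee_pos': array([240.16281641, 576.41629676, 221.92615631]), 'orientation': array([-6.16051022e-01, -3.08033049e+00,  2.31831164e-03]), 'ft_force': array([-0.32640936, -0.26822744, -0.24968711]), 'moment': array([ 0.00923128, -0.00808832,  0.01506745]), 'grasp_force': 0.0, 'width': 87.94139998431058}
top 504.49559433076547 316.5946391178265 230.78484075696647 [[0.041, -0.978, 0.206, 380.259], [-0.999, -0.041, 0.004, -49.46], [0.005, -0.206, -0.979, 1233.108], [0.0, 0.0, 0.0, 1.0]]
side 530.1725406384021 314.0184468924185 235.66689891766748 [[0.896, -0.229, 0.381, 129.003], [-0.444, -0.48, 0.756, -941.658], [0.01, -0.847, -0.532, 757.899], [0.0, 0.0, 0.0, 1.0]]
```

View pics/top0.png

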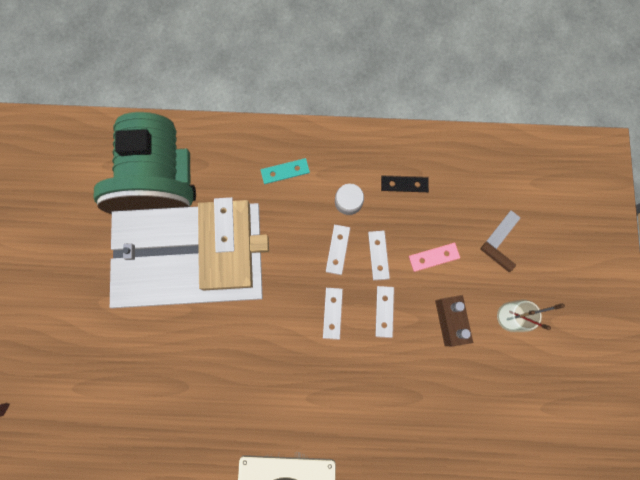

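View pics/side0.png

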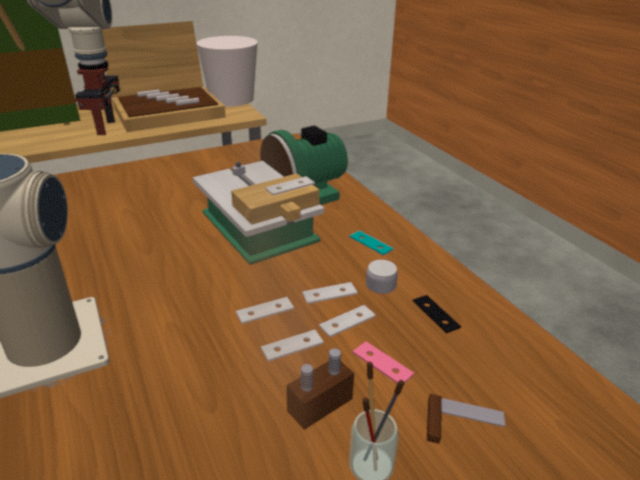

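```bash
cat > det.py <<'E'
from h import *
def rects(im,z0,z1,sat=60,val=130,mina=150,ztop=None):
    P=cloud(im); hsv=cv2.cvtColor(im["color"],cv2.COLOR_BGR2HSV)
    m=((P[...,2]>z0)&(P[...,2]<z1)&(hsv[...,1]<sat)&(hsv[...,2]>val)).astype(np.uint8)
    n,_,st,_=cv2.connectedComponentsWithStats(m)
    lab=_;out=[]
    n,lab,st,_=cv2.connectedComponentsWithStats(m)
    for i in range(1,n):
        if st[i,4]<mina: continue
        v,u=np.nonzero(lab==i); z=ztop if ztop else np.median(P[v,u,2])
        q=np.array([ray(im,a,b,z)[:2] for a,b in zip(u,v)],np.float32)
        (c,s,a)=cv2.minAreaRect(q)
        if s[0]<s[1]: s=s[::-1]; a+=90
        a=(a+90)%180-90
        out.append((np.round(c,1),np.round(s,1),round(a,1),round(float(np.median(P[v,u,2])),1),(int(u.mean()),int(v.mean()))))
    return out
E
python3 - <<'E'
from det import *
im=np.load("top0.npy",allow_pickle=True).item()
P=cloud(im)
print(P[250,380],P[300,150],P[260,215],P[225,223],P[400,400])
for r in rects(im,-4,14): print("bench",r)
for r in rects(im,155,166): print("plateA",r)
for r in rects(im,100,118): print("table",r)
# sled block
m=(P[...,2]>146)&(P[...,2]<164)&(np.arange(640)[None]>190)&(np.arange(640)[None]<260)
n,lab,st,_=cv2.connectedComponentsWithStats(m.astype(np.uint8)); i=1+np.argmax(st[1:,4]); q=P[lab==i][:,:2].astype(np.float32); print("sled",cv2.minAreaRect(q),len(q))
m=(P[...,2]>100)&(P[...,2]<115); q=P[m][:,:2].astype(np.float32);print("table",cv2.minAreaRect(q))
for nm,(u0,u1,v0,v1) in dict(stand=(430,485,285,355),tin=(330,370,180,215),jar=(495,570,295,335),sq=(475,525,205,275)).items():
    p=P[v0:v1,u0:u1].reshape(-1,3); p=p[p[:,2]>12]; print(nm,p[:,:2].min(0),p[:,:2].max(0),p[:,2].max(),cv2.minAreaRect(p[:,:2].astype(np.float32)))
p=P[285:355,430:485].reshape(-1,3)
w=grab("wrist"); cv2.imwrite("pics/w0.png",w["color"]); print(w["f"],w["cx"],w["cy"],np.array(w["tool_from_camera"]).round(3).tolist())
E
```

```text
[ 596.57419484 -203.09859906    4.78733364] [444.71099051 315.98749923 109.87980628] [533.20796069 170.8061519  155.4041957 ] [609.30571344 158.20901187 163.26843878] [ 2.44235201e+02 -2.55914723e+02 -1.57220803e-01]
bench (array([ 662.8, -508.9]), array([103.3,  31.1]), -37.5, 7.4, (503, 228))
bench (array([594.4, -98.2]), array([122.1,  41. ]), -8.3, 5.2, (337, 249))
bench (array([ 584.6, -199.2]), array([122.3,  41.6]), 6.9, 5.2, (378, 254))
bench (array([438.5, -90.9]), array([121.5,  41.3]), -1.6, 5.1, (332, 313))
bench (array([ 447.6, -215.8]), array([121.6,  41.7]), -0.9, 5.1, (384, 311))
bench (array([90. ,  0.2]), array([217.9,  48.2]), -87.7, 11.4, (284, 468))
plateA (array([612., 158.]), array([121.7,  40.7]), 6.4, 158.5, (223, 224))
table (array([639.1,  97.9]), array([73.2, 20.5]), 3.9, 110.1, (254, 218))
table (array([608. , 324.3]), array([195.8,  89.3]), -84.0, 110.4, (154, 227))
table (array([497. , 242.4]), array([336.2, 111. ]), -84.1, 110.4, (170, 281))
sled ((574.9207153320312, 155.86614990234375), (197.28643798828125, 113.1236343383789), 5.972128391265869) 4422

[... 298 characters left out ...]
70976 -155.62386364] [751.52032614 -49.46049511] 1233.107724084305 ((564.1739501953125, -104.33807373046875), (70.2733154296875, 377.3686218261719), 83.93443298339844)
jar [ 380.25870976 -553.19232348] [483.56571872 -49.46049511] 1233.107724084305 ((400.50421142578125, -304.46697998046875), (71.16558837890625, 506.6439514160156), 12.53503131866455)
sq [ 380.25870976 -531.15079097] [679.58252766 -49.46049511] 1233.107724084305 ((489.6961669921875, -315.67864990234375), (109.51779174804688, 565.1551513671875), 33.3137321472168)
415.9160691715465 313.3217812070399 235.50976791998025 [[-0.0, -0.957, -0.289, 78.652], [1.0, -0.0, 0.0, -0.608], [-0.0, -0.289, 0.957, -162.475], [0.0, 0.0, 0.0, 1.0]]
```

View pics/w0.png

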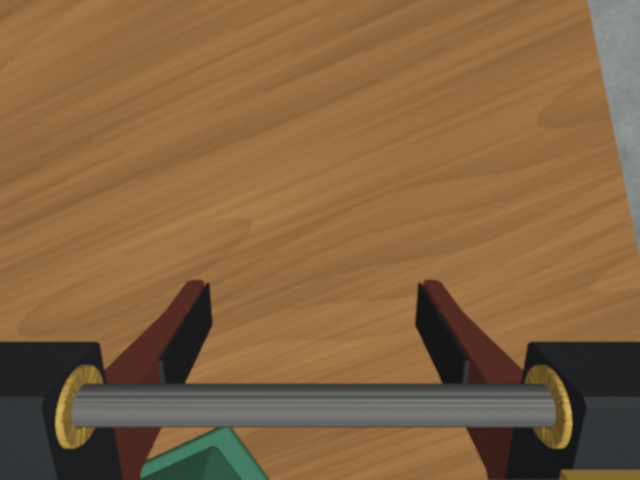

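Request:
{"fn": "servo_tool", "kwargs": {"steps": [[[0.011,-0.037,0],[0,0,1.2],1],[[0.011,-0.037,0],[0,0,1.2],1],[[0.011,-0.037,0],[0,0,1.2],1],[[0.011,-0.037,0],[0,0,1.2],1],[[0.011,-0.037,0],[0,0,1.2],1],[[0.011,-0.037,0],[0,0,1.2],1],[[0.011,-0.037,0],[0,0,1.2],1],[[0.011,-0.037,0],[0,0,1.2],1]]}}

```text
t: 0.82
ee_pos: [328.3, 279.1, 222.6]
orientation: [0.354, 3.122, -0.0]
ft_force: [1.1, -0.5, 1.0]
width: 87.6
grasp_force: 0.0
```

Request:
{"fn": "servo_tool", "kwargs": {"steps": [[[0.011,-0.037,0],[0,0,1.2],1],[[0.011,-0.037,0],[0,0,1.2],1],[[0.011,-0.037,0],[0,0,1.2],1],[[0.011,-0.037,0],[0,0,1.2],1],[[0.011,-0.037,0],[0,0,1.2],1],[[0.011,-0.037,0],[0,0,1.2],1],[[0.011,-0.037,0],[0,0,1.2],1],[[0.011,-0.037,0],[0,0,1.2],1]]}}

```text
t: 1.48
ee_pos: [416.4, -17.0, 222.8]
orientation: [0.092, 3.14, 0.0]
ft_force: [0.5, 0.4, -0.0]
width: 88.0
grasp_force: 0.0
```

Request:
{"fn": "servo_tool", "kwargs": {"steps": [[[0.005,-0.037,-0.01],[0,0,1.2],1],[[0,-0.03,-0.01],[0,0,1.2],1],[[0,-0.01,-0.01],[0,0,0],1],[[0,0,-0.01],[0,0,0],1],[[0,0,-0.01],[0,0,0],1],[[0,0,-0.01],[0,0,0],1],[[0,0,0],[0,0,0],1],[[0,0,0],[0,0,0],1]]}}

```text
t: 2.15
ee_pos: [420.7, -91.4, 162.2]
orientation: [-0.028, -3.14, -0.001]
ft_force: [0.7, 0.6, 0.1]
width: 88.0
grasp_force: 0.0
```

```bash
cat >> det.py <<'E'
def tool():
    o=sensors.get_obs(); M=R.from_rotvec(o["orientation"]).as_matrix()
    return o, np.degrees(np.arctan2(M[1,0],M[0,0])), M[:,2]
def look(z0,z1,ztop,name=None):
    o,a,zz=tool(); im=grab("wrist")
    if name: cv2.imwrite(f"pics/{name}.png",im["color"])
    print("tcp",o["ee_pos"].round(1),"toolx",round(a,2),"z",zz.round(3),"t",round(o["t"],2),"F",o["ft_force"].round(1),"w",round(o["width"],1),"g",round(o["grasp_force"],1))
    for r in rects(im,z0,z1,ztop=ztop,mina=800): print(r, "shift",(r[0]-o["ee_pos"][:2]).round(1),"turn",round((r[2]-a+90)%180-90,2))
    return im
E
python3 -c "
from det import *
look(-4,14,5,'w1')"
```

```text
tcp [420.7 -91.4 162.2] toolx 178.98 z [-0.002  0.001 -1.   ] t 2.15 F [0.7 0.6 0.1] w 88.0 g 0.0
(array([437.8, -91.7]), array([121.4,  41.3]), -1.5, 5.4, (314, 230)) shift [17.1 -0.3] turn -0.48
(array([ 446.8, -216.6]), array([120.9,  42.1]), -1.0, 5.4, (157, 238)) shift [  26.1 -125.2] turn 0.02
(array([555. , -93.4]), array([45.8, 41.1]), -8.1, 5.4, (314, 360)) shift [134.3  -2. ] turn -7.08
(array([ 634.9, -194.6]), array([44.1, 23. ]), 88.9, 5.4, (207, 436)) shift [ 214.2 -103.2] turn 89.92
(array([ 638.8, -105.6]), array([41.5, 32.1]), 82.8, 5.3, (303, 441)) shift [218.1 -14.2] turn 83.82
```

View pics/w1.png

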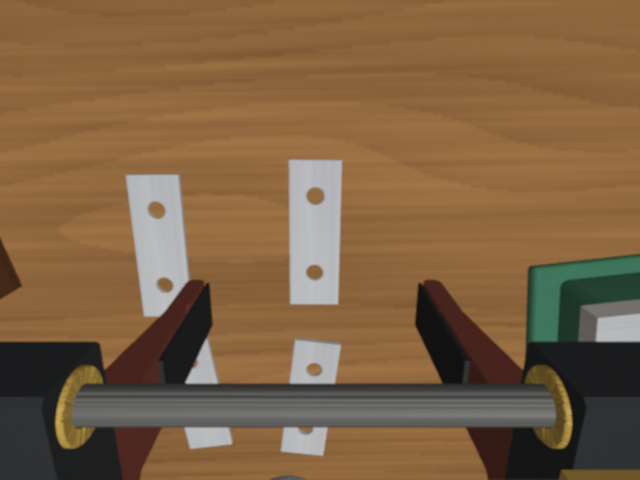

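Request:
{"fn": "servo_tool", "kwargs": {"steps": [[[0.017,0,-0.02],[0,0,-0.5],1],[[0,0,-0.035],[0,0,0],1],[[0,0,-0.035],[0,0,0],1],[[0,0,-0.035],[0,0,0],1],[[0,0,-0.025],[0,0,0],1],[[0,0,-0.0105],[0,0,0],1],[[0,0,0],[0,0,0],1],[[0,0,0],[0,0,0],-1]]}}

```text
t: 2.87
ee_pos: [438.9, -91.9, 2.5]
orientation: [0.041, 3.141, 0.0]
ft_force: [0.1, 0.1, 0.2]
width: 84.1
grasp_force: 0.0
```

Request:
{"fn": "servo_tool", "kwargs": {"steps": [[[0,0,0],[0,0,0],-1],[[0,0,0],[0,0,0],-1],[[0,0,0],[0,0,0],-1],[[0,0,0],[0,0,0],-1],[[0,0,0],[0,0,0],-1],[[0,0,0],[0,0,0],-1],[[0,0,0],[0,0,0],-1],[[0,0,0],[0,0,0],-1]]}}

```text
t: 3.53
ee_pos: [438.4, -92.1, 2.3]
orientation: [0.042, 3.141, -0.0]
ft_force: [0.3, 0.7, 2.5]
width: 39.3
grasp_force: 30.0
```

Request:
{"fn": "servo_tool", "kwargs": {"steps": [[[0,0,0.01],[0,0,0],-1],[[0,0,0.02],[0,0,0],-1],[[0,0,0.03],[0,0,0],-1],[[0,0,0.04],[0,0,0],-1],[[0,0,0.04],[0,0,0],-1],[[0,0,0.04],[0,0,0],-1],[[0,0,0.04],[0,0,0],-1],[[0,0,0],[0,0,0],-1]]}}

```text
t: 4.2
ee_pos: [442.2, -93.0, 229.8]
orientation: [0.042, 3.129, -0.004]
ft_force: [1.3, -0.3, -0.9]
width: 39.3
grasp_force: 30.0
```

```bash
cat >> det.py <<'E'
def sled(im):
    P=cloud(im); hsv=cv2.cvtColor(im["color"],cv2.COLOR_BGR2HSV)
    m=((P[...,2]>148)&(P[...,2]<156.5)&(hsv[...,1]>60)).astype(np.uint8)
    n,lab,st,_=cv2.connectedComponentsWithStats(m); i=1+np.argmax(st[1:,4]); v,u=np.nonzero(lab==i)
    q=np.array([ray(im,a,b,153)[:2] for a,b in zip(u,v)],np.float32)
    c,s,a=cv2.minAreaRect(q); 
    if s[0]<s[1]: s=s[::-1]; a+=90
    a=(a+90)%180-90; c=np.array(c); d=np.array([np.cos(np.radians(a)),np.sin(np.radians(a))])
    return c,s,a,c+39*d,len(q)
E
python3 - <<'E'
from det import *
im=np.load("top0.npy",allow_pickle=True).item()
print(sled(im)); print(rects(im,155,166,ztop=158))
o,a,z=tool(); print(o["ee_pos"],a,z)
E
```

```text
(array([571.19433594, 155.52416992]), (190.7820587158203, 110.43778991699219), 5.743918418884277, array([609.99852267, 159.42738553]), 3142)
[(array([612.1, 158.1]), array([121.7,  40.7]), 6.4, 158.5, (223, 224))]
[442.15013112 -92.9782358  229.76371587] 178.4804871164729 [ 0.01228529 -0.00293327 -0.99992023]
```

Request:
{"fn": "servo_tool", "kwargs": {"steps": [[[0.014,0.021,0],[0,0,0.6],-1],[[0.014,0.021,0],[0,0,0.6],-1],[[0.014,0.021,0],[0,0,0.6],-1],[[0.014,0.021,0],[0,0,0.6],-1],[[0.014,0.021,0],[0,0,0.6],-1],[[0.014,0.021,0],[0,0,0.6],-1],[[0.014,0.021,0],[0,0,0.6],-1],[[0.014,0.021,0],[0,0,0.6],-1]]}}

```text
t: 4.87
ee_pos: [550.3, 77.0, 222.0]
orientation: [0.091, -3.139, 0.0]
ft_force: [0.2, 0.5, -0.6]
width: 39.0
grasp_force: 30.0
```

Request:
{"fn": "servo_tool", "kwargs": {"steps": [[[0.014,0.021,0],[0,0,0.6],-1],[[0.014,0.021,0],[0,0,0.6],-1],[[0.014,0.021,0],[0,0,0.6],-1],[[0.014,0.021,0],[0,0,0.6],-1],[[0,0,0],[0,0,0],-1],[[0,0,0],[0,0,0],-1],[[0,0,0],[0,0,0],-1],[[0,0,0],[0,0,0],-1]]}}

```text
t: 5.53
ee_pos: [605.5, 159.0, 222.0]
orientation: [0.155, -3.137, 0.001]
ft_force: [-0.1, 0.2, 0.1]
width: 39.6
grasp_force: 30.0
```

```bash
python3 -c "
from det import *
im=look(150,166,158,'w2');print(sled(im))"
```

```text
tcp [605.5 159.  222. ] toolx -174.36 z [-0.001 -0.    -1.   ] t 5.53 F [-0.1  0.2  0.1] w 39.6 g 30.0
(array([564.38031006, 154.81079102]), (177.75991821289062, 110.20282745361328), 5.815573215484619, array([603.17958504, 158.76253255]), 44244)
```

View pics/w2.png

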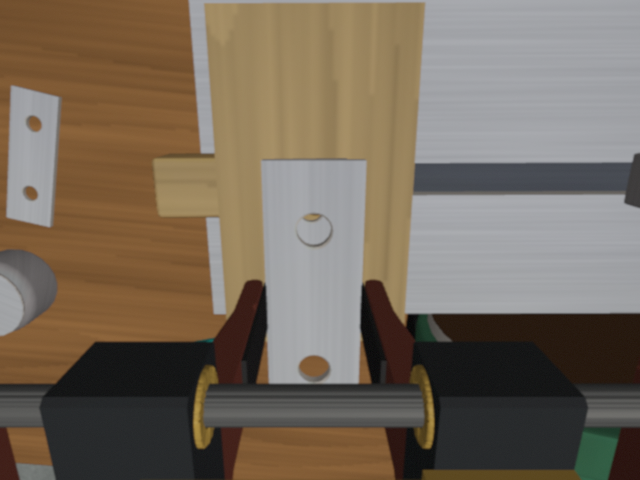

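Request:
{"fn": "servo_tool", "kwargs": {"steps": [[[0.0044,0,-0.01],[0,0,0.1],-1],[[0,0,-0.015],[0,0,0],-1],[[0,0,-0.015],[0,0,0],-1],[[0,0,-0.01],[0,0,0],-1],[[0,0,-0.006],[0,0,0],-1],[[0,0,-0.003],[0,0,0],-1],[[0,0,-0.002],[0,0,0],-1],[[0,0,0],[0,0,0],-1]]}}

```text
t: 6.25
ee_pos: [610.9, 159.9, 161.2]
orientation: [-0.158, 3.137, 0.0]
ft_force: [-0.3, 1.1, -0.2]
width: 39.2
grasp_force: 30.0
```

Request:
{"fn": "servo_tool", "kwargs": {"steps": [[[0,0,0],[0,0,0],0],[[0,0,0],[0,0,0],0],[[0,0,0],[0,0,0],0.5],[[0,0,0],[0,0,0],1],[[0,0,0.01],[0,0,0],1],[[0,0,0.02],[0,0,0],1],[[0,0,0.03],[0,0,0],1],[[0,0,0.03],[0,0,0],1]]}}

```text
t: 6.92
ee_pos: [610.2, 159.8, 252.3]
orientation: [0.158, -3.136, 0.0]
ft_force: [0.2, 0.5, -0.0]
width: 80.2
grasp_force: 0.0
```

Request:
{"fn": "servo_tool", "kwargs": {"steps": [[[0.02,0,0.02],[0,0,0],1],[[0.02,0,0.02],[0,0,0],1],[[0.02,0,0.02],[0,0,0],1],[[0,0,0],[0,0,0],1],[[0,0,0],[0,0,0],1],[[0,0,0],[0,0,0],1],[[0,0,0],[0,0,0],1],[[0,0,0],[0,0,0],1]]}}

```text
t: 7.58
ee_pos: [669.3, 159.8, 309.8]
orientation: [0.159, -3.135, 0.001]
ft_force: [0.1, 0.1, 0.5]
width: 88.0
grasp_force: 0.0
```

```bash
python3 -c "
from det import *
im=look(157,172,163,'w3');print(sled(im))
t=grab('top')
for r in rects(t,-4,14,ztop=5): print(r)
print(sled(t),rects(t,157,172,ztop=163))
"
```

```text
tcp [669.3 159.8 309.8] toolx -174.21 z [-0.003 -0.001 -1.   ] t 7.58 F [0.1 0.1 0.5] w 88.0 g 0.0
(array([610.5, 158.2]), array([120.3,  41.8]), 5.8, 163.4, (320, 132)) shift [-58.8  -1.6] turn 0.01
(array([591.24530029, 157.58255005]), (147.71853637695312, 110.0981674194336), 5.849897861480713, array([630.04220091, 161.55753466]), 21855)
(array([ 663.5, -509.9]), array([103.2,  31. ]), -37.7, 7.0, (503, 228))
(array([594.4, -98.2]), array([122.1,  41. ]), -8.3, 5.1, (337, 249))
(array([ 584.6, -199.2]), array([122.3,  41.6]), 6.9, 5.2, (378, 254))
(array([ 447.6, -215.8]), array([121.6,  41.6]), -0.9, 5.2, (384, 311))
(array([ 87.9, -11.4]), array([195.3,  46.3]), -87.7, 11.5, (292, 468))
(array([573.89050293, 130.18209839]), (190.7527313232422, 59.0843505859375), 5.702731132507324, array([612.69748548, 134.05741846]), 1539) [(array([611.4, 156.3]), array([120.8,  38.3]), 6.6, 163.1, (225, 226))]
```

View pics/w3.png

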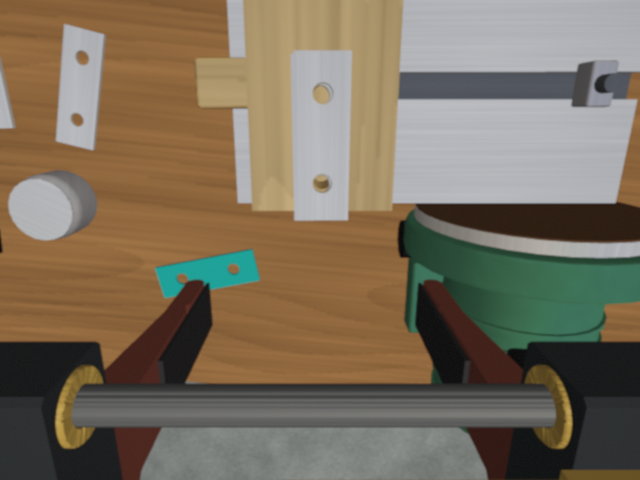

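Request:
{"fn": "servo_tool", "kwargs": {"steps": [[[-0.0105,-0.0324,-0.0185],[0,0,-1.75],1],[[-0.0105,-0.0324,-0.0185],[0,0,-1.75],1],[[-0.0105,-0.0324,-0.0185],[0,0,-1.75],1],[[-0.0105,-0.0324,-0.0185],[0,0,-1.75],1],[[-0.0105,-0.0324,-0.0185],[0,0,-1.75],1],[[-0.0105,-0.0324,-0.0185],[0,0,-1.75],1],[[-0.0105,-0.0324,-0.0185],[0,0,-1.75],1],[[-0.0105,-0.0324,-0.0185],[0,0,-1.75],1]]}}

```text
t: 8.35
ee_pos: [585.7, -100.5, 162.3]
orientation: [-0.227, -3.133, -0.0]
ft_force: [0.6, -0.4, 0.2]
width: 87.8
grasp_force: 0.0
```

Request:
{"fn": "servo_tool", "kwargs": {"steps": [[[0,0,0],[0,0,0],1],[[0,0,0],[0,0,0],1],[[0,0,0],[0,0,0],1],[[0,0,0],[0,0,0],1],[[0,0,0],[0,0,0],1],[[0,0,0],[0,0,0],1],[[0,0,0],[0,0,0],1],[[0,0,0],[0,0,0],1]]}}

```text
t: 9.02
ee_pos: [587.0, -98.7, 163.5]
orientation: [0.224, 3.133, -0.0]
ft_force: [-0.4, 0.2, -0.0]
width: 87.8
grasp_force: 0.0
```

```bash
python3 -c "
from det import *
im=look(-4,14,5)"
```

```text
tcp [587.  -98.7 163.5] toolx 171.84 z [ 0.001 -0.    -1.   ] t 9.02 F [-0.4  0.2 -0. ] w 87.8 g 0.0
(array([ 461. , -216.8]), array([92.4, 42.2]), -1.0, 5.3, (126, 65)) shift [-126.  -118.1] turn 7.16
(array([593.8, -99. ]), array([120.2,  41.2]), -8.2, 5.4, (315, 216)) shift [ 6.8 -0.3] turn -0.04
(array([ 584.1, -200. ]), array([121.1,  41.9]), 6.9, 5.3, (186, 218)) shift [  -2.9 -101.3] turn 15.06
```

Request:
{"fn": "servo_tool", "kwargs": {"steps": [[[0.0068,0,-0.02],[0,0,0],1],[[0,0,-0.035],[0,0,0],1],[[0,0,-0.035],[0,0,0],1],[[0,0,-0.035],[0,0,0],1],[[0,0,-0.025],[0,0,0],1],[[0,0,-0.0115],[0,0,0],1],[[0,0,0],[0,0,0],1],[[0,0,0],[0,0,0],-1]]}}

```text
t: 9.73
ee_pos: [593.9, -99.2, 2.0]
orientation: [0.225, 3.133, -0.0]
ft_force: [0.4, 0.2, 0.6]
width: 84.5
grasp_force: 0.0
```

Request:
{"fn": "servo_tool", "kwargs": {"steps": [[[0,0,0],[0,0,0],-1],[[0,0,0],[0,0,0],-1],[[0,0,0],[0,0,0],-1],[[0,0,0],[0,0,0],-1],[[0,0,0],[0,0,0],-1],[[0,0,0],[0,0,0],-1],[[0,0,0],[0,0,0],-1],[[0,0,0],[0,0,0],-1]]}}

```text
t: 10.4
ee_pos: [593.6, -99.3, 1.7]
orientation: [0.225, 3.133, 0.0]
ft_force: [-0.2, -0.0, 0.8]
width: 39.2
grasp_force: 30.0
```

Request:
{"fn": "servo_tool", "kwargs": {"steps": [[[0,0,0.01],[0,0,0],-1],[[0,0,0.02],[0,0,0],-1],[[0,0,0.03],[0,0,0],-1],[[0,0,0.035],[0,0,0],-1],[[0,0,0.035],[0,0,0],-1],[[0,0,0.035],[0,0,0],-1],[[0,0,0.035],[0,0,0],-1],[[0,0,0.02],[0,0,0],-1]]}}

```text
t: 11.07
ee_pos: [594.8, -99.5, 226.6]
orientation: [0.225, 3.128, -0.001]
ft_force: [0.1, 0.2, -1.2]
width: 39.1
grasp_force: 30.0
```

Request:
{"fn": "servo_tool", "kwargs": {"steps": [[[0,0.032,0],[0,0,1.75],-1],[[0.002,0.032,0],[0,0,1.75],-1],[[0.002,0.032,0],[0,0,1.75],-1],[[0.002,0.032,0],[0,0,1.75],-1],[[0.002,0.032,0],[0,0,1.75],-1],[[0.002,0.032,0],[0,0,1.75],-1],[[0.002,0.032,0],[0,0,1.75],-1],[[0.002,0.032,0],[0,0,1.75],-1]]}}

```text
t: 11.73
ee_pos: [607.1, 158.2, 222.4]
orientation: [-0.161, 3.137, -0.0]
ft_force: [-0.6, -0.5, -0.7]
width: 39.0
grasp_force: 30.0
```

Request:
{"fn": "servo_tool", "kwargs": {"steps": [[[0,0,0],[0,0,0],-1],[[0,0,0],[0,0,0],-1],[[0,0,0],[0,0,0],-1],[[0,0,0],[0,0,0],-1],[[0,0,0],[0,0,0],-1],[[0,0,0],[0,0,0],-1],[[0,0,0],[0,0,0],-1],[[0,0,0],[0,0,0],-1]]}}

```text
t: 12.4
ee_pos: [607.6, 156.1, 221.7]
orientation: [0.157, -3.138, 0.0]
ft_force: [0.0, 0.2, -1.2]
width: 39.4
grasp_force: 30.0
```

```bash
python3 -c "
from det import *
print(tool(),tool()[0]['ee_pos'])"|grep -v qvel
```

```text
({'t': 12.4, 'qpos': array([ 2.32542003e-01,  4.27596118e-01,  1.62517586e+00, -3.91894466e-05,
       -1.19480523e-03,  2.52225832e-05]), 'joint_torque': array([-6.80974382e-02, -5.51086986e+01, -2.75850838e+01, -7.34440517e-03,
        7.74523127e-02, -6.29842998e-04]), 'ee_pos': array([607.61638809, 156.11767193, 221.72013313]), 'orientation': array([ 1.57029564e-01, -3.13765092e+00,  5.97503297e-05]), 'ft_force': array([ 0.04935779,  0.24758441, -1.22831665]), 'moment': array([-0.01595133, -0.01499336,  0.00927088]), 'grasp_force': 29.999930262565613, 'width': 39.37500910184257}, np.float64(-174.2698336639035), array([-1.28498417e-05, -3.87291217e-05, -9.99999999e-01])) [607.61638809 156.11767193 221.72013313]
```

Request:
{"fn": "servo_tool", "kwargs": {"steps": [[[0.0012,0.0042,-0.01],[0,0,0.1],-1],[[0,0,-0.015],[0,0,0],-1],[[0,0,-0.012],[0,0,0],-1],[[0,0,-0.009],[0,0,0],-1],[[0,0,-0.006],[0,0,0],-1],[[0,0,-0.0025],[0,0,0],-1],[[0,0,-0.002],[0,0,0],-1],[[0,0,0],[0,0,0],-1]]}}

```text
t: 13.07
ee_pos: [608.9, 161.0, 165.2]
orientation: [-0.161, 3.137, 0.0]
ft_force: [0.3, -0.2, -0.4]
width: 39.4
grasp_force: 30.0
```

Request:
{"fn": "servo_tool", "kwargs": {"steps": [[[0,0,0],[0,0,0],0],[[0,0,0],[0,0,0],0],[[0,0,0],[0,0,0],0.5],[[0,0,0],[0,0,0],1],[[0,0,0.01],[0,0,0],1],[[0,0,0.02],[0,0,0],1],[[0,0,0.03],[0,0,0],1],[[0,0,0.03],[0,0,0],1]]}}

```text
t: 13.73
ee_pos: [608.2, 160.8, 256.3]
orientation: [0.161, -3.136, 0.0]
ft_force: [0.8, -0.7, 0.2]
width: 80.1
grasp_force: 0.0
```

Request:
{"fn": "servo_tool", "kwargs": {"steps": [[[0.02,0,0.02],[0,0,0],1],[[0.02,0,0.02],[0,0,0],1],[[0.02,0,0.02],[0,0,0],1],[[0,0,0],[0,0,0],1],[[0,0,0],[0,0,0],1],[[0,0,0],[0,0,0],1],[[0,0,0],[0,0,0],1],[[0,0,0],[0,0,0],1]]}}

```text
t: 14.4
ee_pos: [667.3, 160.9, 313.8]
orientation: [0.161, -3.135, 0.001]
ft_force: [-0.2, 1.0, -0.5]
width: 87.7
grasp_force: 0.0
```

```bash
python3 -c "
from det import *
im=look(160,176,168);print(sled(im))
t=grab('top')
for r in rects(t,-4,14,ztop=5): print(r)
"
```

```text
tcp [667.3 160.9 313.8] toolx -174.1 z [-0.003 -0.001 -1.   ] t 14.4 F [-0.2  1.  -0.5] w 87.7 g 0.0
(array([609.4, 159.4]), array([119.4,  41.7]), 5.9, 168.4, (321, 135)) shift [-57.9  -1.5] turn 0.0
(array([589.78430176, 157.45739746]), (150.35421752929688, 110.04802703857422), 5.828258514404297, array([628.58270087, 161.41772906]), 21393)
(array([ 663.4, -509.8]), array([103.3,  31. ]), -37.7, 7.5, (503, 228))
(array([ 584.6, -199.2]), array([122.3,  41.6]), 6.9, 5.1, (378, 254))
(array([ 447.6, -215.8]), array([121.6,  41.5]), -0.9, 5.2, (384, 311))
(array([ 87.9, -10.3]), array([197.6,  46.3]), -87.7, 11.4, (291, 468))
```

Request:
{"fn": "servo_tool", "kwargs": {"steps": [[[-0.0075,-0.03,-0.0127],[0,0,0.1],1],[[-0.0075,-0.03,-0.0127],[0,0,0.1],1],[[-0.0075,-0.03,-0.0127],[0,0,0.1],1],[[-0.0075,-0.03,-0.0127],[0,0,0.1],1],[[-0.0075,-0.03,-0.0127],[0,0,0.1],1],[[-0.0075,-0.03,-0.0127],[0,0,0.1],1],[[-0.0075,-0.03,-0.0127],[0,0,0.1],1],[[-0.0075,-0.03,-0.0127],[0,0,0.1],1]]}}

```text
t: 15.17
ee_pos: [607.8, -80.3, 212.8]
orientation: [0.184, -3.136, -0.0]
ft_force: [-0.1, -0.3, 0.7]
width: 87.8
grasp_force: 0.0
```

Request:
{"fn": "servo_tool", "kwargs": {"steps": [[[-0.0075,-0.03,-0.0127],[0,0,0.1],1],[[-0.0075,-0.03,-0.0127],[0,0,0.1],1],[[-0.0075,-0.03,-0.0127],[0,0,0],1],[[-0.0075,-0.03,-0.0127],[0,0,0],1],[[0,0,0],[0,0,0],1],[[0,0,0],[0,0,0],1],[[0,0,0],[0,0,0],1],[[0,0,0],[0,0,0],1]]}}

```text
t: 15.83
ee_pos: [579.3, -198.2, 163.3]
orientation: [-0.19, 3.135, -0.0]
ft_force: [1.0, -0.2, 0.9]
width: 87.8
grasp_force: 0.0
```

```bash
python3 -c "
from det import *
im=look(-4,14,5)"
```

```text
tcp [ 579.3 -198.2  163.3] toolx -173.07 z [ 0.001 -0.    -1.   ] t 15.83 F [ 1.  -0.2  0.9] w 87.8 g 0.0
(array([ 466.8, -217.3]), array([81. , 41.2]), -1.0, 5.4, (307, 56)) shift [-112.5  -19.1] turn -7.93
(array([ 584.1, -200.4]), array([120.5,  41.3]), 6.9, 5.4, (311, 214)) shift [ 4.8 -2.2] turn -0.03
```

Request:
{"fn": "servo_tool", "kwargs": {"steps": [[[0.0048,-0.0022,-0.02],[0,0,0],1],[[0,0,-0.035],[0,0,0],1],[[0,0,-0.035],[0,0,0],1],[[0,0,-0.035],[0,0,0],1],[[0,0,-0.025],[0,0,0],1],[[0,0,-0.0115],[0,0,0],1],[[0,0,0],[0,0,0],1],[[0,0,0],[0,0,0],-1]]}}

```text
t: 16.55
ee_pos: [584.5, -200.5, 2.0]
orientation: [-0.191, 3.135, -0.001]
ft_force: [0.4, -0.8, -0.3]
width: 84.0
grasp_force: 0.0
```

Request:
{"fn": "servo_tool", "kwargs": {"steps": [[[0,0,0],[0,0,0],-1],[[0,0,0],[0,0,0],-1],[[0,0,0],[0,0,0],-1],[[0,0,0],[0,0,0],-1],[[0,0,0],[0,0,0],-1],[[0,0,0],[0,0,0],-1],[[0,0,0],[0,0,0],-1],[[0,0,0],[0,0,0],-1]]}}

```text
t: 17.22
ee_pos: [583.5, -201.3, 1.3]
orientation: [0.188, -3.136, -0.0]
ft_force: [0.6, 0.5, 1.3]
width: 39.4
grasp_force: 30.0
```

Request:
{"fn": "servo_tool", "kwargs": {"steps": [[[0,0,0.01],[0,0,0],-1],[[0,0,0.02],[0,0,0],-1],[[0,0,0.03],[0,0,0],-1],[[0,0,0.035],[0,0,0],-1],[[0,0,0.035],[0,0,0],-1],[[0,0,0.035],[0,0,0],-1],[[0,0,0.035],[0,0,0],-1],[[0,0,0.02],[0,0,0],-1]]}}

```text
t: 17.88
ee_pos: [584.7, -201.8, 226.3]
orientation: [-0.188, 3.131, -0.003]
ft_force: [0.9, -0.4, -0.7]
width: 39.2
grasp_force: 30.0
```

Request:
{"fn": "servo_tool", "kwargs": {"steps": [[[0.002,0.03,0],[0,0,-0.1],-1],[[0.002,0.03,0],[0,0,-0.1],-1],[[0.002,0.03,0],[0,0,-0.1],-1],[[0.002,0.03,0],[0,0,-0.1],-1],[[0.002,0.03,0],[0,0,-0.1],-1],[[0.002,0.03,0],[0,0,-0.1],-1],[[0.002,0.03,0],[0,0,-0.1],-1],[[0.002,0.03,0],[0,0,-0.1],-1]]}}

```text
t: 18.55
ee_pos: [599.2, 40.1, 222.0]
orientation: [-0.166, 3.137, -0.0]
ft_force: [-0.3, 0.0, 1.0]
width: 39.1
grasp_force: 30.0
```

Request:
{"fn": "servo_tool", "kwargs": {"steps": [[[0.002,0.03,0],[0,0,-0.1],-1],[[0.002,0.03,0],[0,0,-0.1],-1],[[0.002,0.03,0],[0,0,-0.1],-1],[[0.002,0.03,0],[0,0,0],-1],[[0,0,0],[0,0,0],-1],[[0,0,0],[0,0,0],-1],[[0,0,0],[0,0,0],-1],[[0,0,0],[0,0,0],-1]]}}

```text
t: 19.22
ee_pos: [607.4, 157.7, 221.4]
orientation: [0.157, -3.137, 0.001]
ft_force: [-0.6, 0.5, -1.0]
width: 39.2
grasp_force: 30.0
```

```bash
python3 -c "
from det import *
o,a,z=tool();print(o['ee_pos'],a,z)"
```

```text
[607.35714065 157.66375721 221.4441387 ] -174.26887394883317 [-2.07333140e-04 -3.39426160e-04 -9.99999921e-01]
```

Request:
{"fn": "servo_tool", "kwargs": {"steps": [[[0.0009,0.003,-0.01],[0,0,0.1],-1],[[0,0,-0.012],[0,0,0],-1],[[0,0,-0.01],[0,0,0],-1],[[0,0,-0.009],[0,0,0],-1],[[0,0,-0.006],[0,0,0],-1],[[0,0,-0.0025],[0,0,0],-1],[[0,0,-0.0018],[0,0,0],-1],[[0,0,0],[0,0,0],-1]]}}

```text
t: 19.88
ee_pos: [608.5, 161.7, 169.8]
orientation: [0.161, -3.137, 0.0]
ft_force: [0.1, -0.3, -0.2]
width: 39.1
grasp_force: 30.0
```

Request:
{"fn": "servo_tool", "kwargs": {"steps": [[[0,0,0],[0,0,0],0],[[0,0,0],[0,0,0],0],[[0,0,0],[0,0,0],0.5],[[0,0,0],[0,0,0],1],[[0,0,0.01],[0,0,0],1],[[0,0,0.02],[0,0,0],1],[[0,0,0.03],[0,0,0],1],[[0,0,0.03],[0,0,0],1]]}}

```text
t: 20.55
ee_pos: [607.9, 161.6, 261.1]
orientation: [0.161, -3.136, 0.0]
ft_force: [1.3, 0.4, 1.0]
width: 80.2
grasp_force: 0.0
```

Request:
{"fn": "servo_tool", "kwargs": {"steps": [[[0.02,0,0.02],[0,0,0],1],[[0.02,0,0.02],[0,0,0],1],[[0.02,0,0.02],[0,0,0],1],[[0,0,0],[0,0,0],1],[[0,0,0],[0,0,0],1],[[0,0,0],[0,0,0],1],[[0,0,0],[0,0,0],1],[[0,0,0],[0,0,0],1]]}}

```text
t: 21.22
ee_pos: [667.1, 161.7, 318.7]
orientation: [0.161, -3.135, 0.001]
ft_force: [0.2, 0.5, -0.2]
width: 88.1
grasp_force: 0.0
```

```bash
python3 -c "
from det import *
im=look(165,181,173);print(sled(im))
t=grab('top')
for r in rects(t,-4,14,ztop=5): print(r)
"
```

```text
tcp [667.1 161.7 318.7] toolx -174.1 z [-0.003 -0.001 -1.   ] t 21.22 F [ 0.2  0.5 -0.2] w 88.1 g 0.0
(array([609.2, 160.5]), array([119.4,  41.2]), 5.9, 173.5, (321, 134)) shift [-57.9  -1.2] turn 0.0
(array([589.25213623, 157.42837524]), (151.80014038085938, 110.11515045166016), 5.820791721343994, array([628.05105112, 161.3836506 ]), 20789)
(array([ 663.4, -509.9]), array([103.3,  31.2]), -37.5, 7.3, (503, 228))
(array([ 447.6, -215.8]), array([121.6,  41.6]), -0.8, 5.1, (384, 311))
(array([87.8, -9.1]), array([199.8,  46.3]), -87.7, 11.3, (291, 468))
```

Request:
{"fn": "servo_tool", "kwargs": {"steps": [[[-0.0189,-0.0316,-0.0131],[0,0,-0.58],1],[[-0.0189,-0.0316,-0.0131],[0,0,-0.58],1],[[-0.0189,-0.0316,-0.0131],[0,0,-0.58],1],[[-0.0189,-0.0316,-0.0131],[0,0,-0.58],1],[[-0.0189,-0.0316,-0.0131],[0,0,-0.58],1],[[-0.0189,-0.0316,-0.0131],[0,0,-0.58],1],[[-0.0189,-0.0316,-0.0131],[0,0,-0.58],1],[[-0.0189,-0.0316,-0.0131],[0,0,-0.58],1]]}}

```text
t: 21.98
ee_pos: [515.8, -92.1, 214.6]
orientation: [-0.034, 3.141, -0.0]
ft_force: [0.5, 0.1, -0.8]
width: 87.6
grasp_force: 0.0
```

Request:
{"fn": "servo_tool", "kwargs": {"steps": [[[-0.0189,-0.0316,-0.0131],[0,0,-0.58],1],[[-0.0189,-0.0316,-0.0131],[0,0,-0.58],1],[[-0.0189,-0.0316,-0.0131],[0,0,-0.58],1],[[-0.0189,-0.0316,-0.0131],[0,0,-0.58],1],[[0,0,0],[0,0,0],1],[[0,0,0],[0,0,0],1],[[0,0,0],[0,0,0],1],[[0,0,0],[0,0,0],1]]}}

```text
t: 22.65
ee_pos: [442.5, -216.9, 163.2]
orientation: [0.028, 3.141, -0.0]
ft_force: [0.5, 0.6, 0.1]
width: 88.0
grasp_force: 0.0
```

```bash
python3 -c "
from det import *
im=look(-4,14,5)"
```

```text
tcp [ 442.5 -216.9  163.2] toolx 178.98 z [ 0.001 -0.    -1.   ] t 22.65 F [0.5 0.6 0.1] w 88.0 g 0.0
(array([ 447. , -216.9]), array([120.5,  41.2]), -1.0, 5.4, (314, 214)) shift [ 4.5 -0. ] turn 0.02
```

Request:
{"fn": "servo_tool", "kwargs": {"steps": [[[0.0045,0,-0.02],[0,0,0],1],[[0,0,-0.035],[0,0,0],1],[[0,0,-0.035],[0,0,0],1],[[0,0,-0.035],[0,0,0],1],[[0,0,-0.025],[0,0,0],1],[[0,0,-0.0115],[0,0,0],1],[[0,0,0],[0,0,0],1],[[0,0,0],[0,0,0],-1]]}}

```text
t: 23.37
ee_pos: [447.2, -216.8, 1.7]
orientation: [0.027, 3.141, -0.0]
ft_force: [0.5, 0.0, -0.1]
width: 84.1
grasp_force: 0.0
```

Request:
{"fn": "servo_tool", "kwargs": {"steps": [[[0,0,0],[0,0,0],-1],[[0,0,0],[0,0,0],-1],[[0,0,0],[0,0,0],-1],[[0,0,0],[0,0,0],-1],[[0,0,0],[0,0,0],-1],[[0,0,0],[0,0,0],-1],[[0,0,0],[0,0,0],-1],[[0,0,0],[0,0,0],-1]]}}

```text
t: 24.03
ee_pos: [446.1, -217.5, 1.3]
orientation: [-0.03, -3.141, -0.0]
ft_force: [0.1, 0.9, 1.9]
width: 39.4
grasp_force: 30.0
```

Request:
{"fn": "servo_tool", "kwargs": {"steps": [[[0,0,0.01],[0,0,0],-1],[[0,0,0.02],[0,0,0],-1],[[0,0,0.03],[0,0,0],-1],[[0,0,0.035],[0,0,0],-1],[[0,0,0.035],[0,0,0],-1],[[0,0,0.035],[0,0,0],-1],[[0,0,0.035],[0,0,0],-1],[[0,0,0.02],[0,0,0],-1]]}}

```text
t: 24.7
ee_pos: [447.0, -218.0, 225.7]
orientation: [0.03, 3.137, -0.003]
ft_force: [1.3, -0.1, -0.3]
width: 39.4
grasp_force: 30.0
```

Request:
{"fn": "servo_tool", "kwargs": {"steps": [[[0.0133,0.0312,0],[0,0,0.57],-1],[[0.0133,0.0312,0],[0,0,0.57],-1],[[0.0133,0.0312,0],[0,0,0.57],-1],[[0.0133,0.0312,0],[0,0,0.57],-1],[[0.0133,0.0312,0],[0,0,0.57],-1],[[0.0133,0.0312,0],[0,0,0.57],-1],[[0.0133,0.0312,0],[0,0,0.57],-1],[[0.0133,0.0312,0],[0,0,0.57],-1]]}}

```text
t: 25.37
ee_pos: [552.5, 33.7, 221.9]
orientation: [-0.096, 3.14, -0.0]
ft_force: [0.1, -0.1, -0.1]
width: 39.6
grasp_force: 30.0
```

Request:
{"fn": "servo_tool", "kwargs": {"steps": [[[0.0133,0.0312,0],[0,0,0.57],-1],[[0.0133,0.0312,0],[0,0,0.57],-1],[[0.0133,0.0312,0],[0,0,0.57],-1],[[0.0133,0.0312,0],[0,0,0.57],-1],[[0,0,0],[0,0,0],-1],[[0,0,0],[0,0,0],-1],[[0,0,0],[0,0,0],-1],[[0,0,0],[0,0,0],-1]]}}

```text
t: 26.03
ee_pos: [605.0, 155.8, 221.4]
orientation: [0.156, -3.137, 0.001]
ft_force: [-0.3, -0.4, -0.2]
width: 39.4
grasp_force: 30.0
```

```bash
python3 -c "
from det import *
o,a,z=tool();print(o['ee_pos'],a,z)"
```

```text
[605.02676846 155.75158833 221.35988313] -174.29806275859724 [-7.84863688e-04 -4.07444127e-04 -9.99999609e-01]
```

Request:
{"fn": "servo_tool", "kwargs": {"steps": [[[0.0034,0.0043,-0.01],[0,0,0.1],-1],[[0,0,-0.012],[0,0,0],-1],[[0,0,-0.008],[0,0,0],-1],[[0,0,-0.007],[0,0,0],-1],[[0,0,-0.005],[0,0,0],-1],[[0,0,-0.0025],[0,0,0],-1],[[0,0,-0.002],[0,0,0],-1],[[0,0,0],[0,0,0],-1]]}}

```text
t: 26.7
ee_pos: [609.2, 161.2, 174.7]
orientation: [0.161, -3.137, 0.0]
ft_force: [0.3, 0.6, -0.4]
width: 39.5
grasp_force: 30.0
```

Request:
{"fn": "servo_tool", "kwargs": {"steps": [[[0,0,0],[0,0,0],0],[[0,0,0],[0,0,0],0],[[0,0,0],[0,0,0],0.5],[[0,0,0],[0,0,0],1],[[0,0,0.01],[0,0,0],1],[[0,0,0.02],[0,0,0],1],[[0,0,0.03],[0,0,0],1],[[0,0,0.03],[0,0,0],1]]}}

```text
t: 27.37
ee_pos: [608.6, 161.1, 265.8]
orientation: [0.16, -3.136, 0.0]
ft_force: [0.4, 0.2, -0.4]
width: 80.6
grasp_force: 0.0
```

Request:
{"fn": "servo_tool", "kwargs": {"steps": [[[0.02,0,0.02],[0,0,0],1],[[0.02,0,0.02],[0,0,0],1],[[0.02,0,0.02],[0,0,0],1],[[0,0,0],[0,0,0],1],[[0,0,0],[0,0,0],1],[[0,0,0],[0,0,0],1],[[0,0,0],[0,0,0],1],[[0,0,0],[0,0,0],1]]}}

```text
t: 28.03
ee_pos: [667.7, 161.1, 323.4]
orientation: [0.161, -3.135, 0.001]
ft_force: [-0.1, 1.0, -0.5]
width: 88.0
grasp_force: 0.0
```

```bash
cat >> det.py <<'E'
def pins(im,z0=100,z1=120,x=(350,560),y=(-450,-230)):
    P=cloud(im); X,Y,Z=P[...,0],P[...,1],P[...,2]
    m=((Z>z0)&(Z<z1)&(X>x[0])&(X<x[1])&(Y>y[0])&(Y<y[1])).astype(np.uint8)
    n,lab,st,_=cv2.connectedComponentsWithStats(m)
    for i in range(1,n):
        if st[i,4]>15:
            q=P[lab==i]; q=q[q[:,2]>np.percentile(q[:,2],60)-3]
            (c,r)=cv2.minEnclosingCircle(q[:,:2].astype(np.float32)); print("head",q.mean(0).round(1),np.round(c,1),round(r,1),len(q),st[i,:4])
E
python3 -c "
from det import *
im=look(170,186,178,'w4');print(sled(im))
t=grab('top')
for r in rects(t,-4,14,ztop=5): print(r)
pins(t); P=cloud(t); 
m=(P[...,2]>58)&(P[...,2]<72)&(P[...,0]>350)&(P[...,0]<560)&(P[...,1]>-450)&(P[...,1]<-250); print(cv2.minAreaRect(P[m][:,:2].astype(np.float32)))
"
```

```text
tcp [667.7 161.1 323.4] toolx -174.13 z [-0.003 -0.001 -1.   ] t 28.03 F [-0.1  1.  -0.5] w 88.0 g 0.0
(array([609.7, 160.6]), array([119.3,  40.2]), 5.9, 178.4, (322, 135)) shift [-58.   -0.5] turn 0.03
(array([589.02172852, 157.38200378]), (152.20013427734375, 110.08833312988281), 5.859163761138916, array([627.81798579, 161.3632626 ]), 20277)
(array([ 663.4, -509.8]), array([103.3,  31. ]), -37.7, 7.5, (503, 228))
(array([87.8, -9.1]), array([199.8,  46.3]), -87.7, 11.4, (290, 468))
head [ 460.4 -366.5  111.5] [ 460.2 -366. ] 9.5 58 [454 302  10   9]
head [ 402.  -378.7  111.5] [ 401.7 -379.2] 10.1 61 [460 329  10   9]
((431.3507995605469, -373.025146484375), (109.68201446533203, 51.499900817871094), 11.642717361450195)
```

View pics/w4.png

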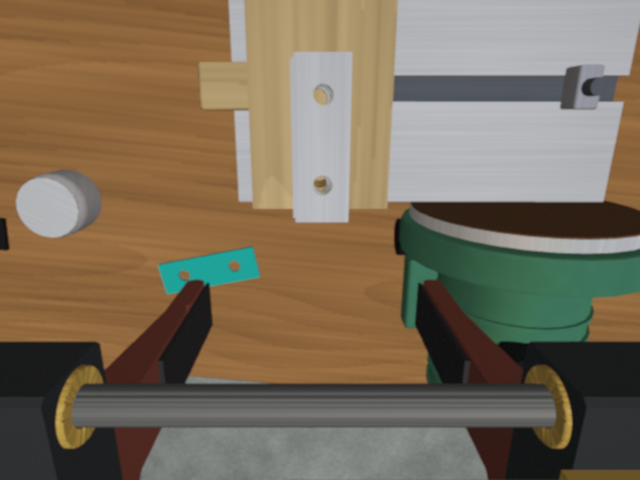

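```bash
python3 -c "
from det import *
for n in('top','side'):
    P=cloud(grab(n)).reshape(-1,3)
    P=P[(P[:,0]>250)&(P[:,0]<600)&(P[:,1]>-650)&(P[:,1]<-405)]
    for a,b in((15,90),(90,130),(130,170),(170,230)):
        q=P[(P[:,2]>a)&(P[:,2]<b)]
        if len(q): print(n,a,b,len(q),q.min(0).round(),q.max(0).round())
"
```

```text
top 15 90 893 [ 384. -553.   15.] [ 600. -405.   90.]
top 90 130 298 [ 414. -551.   90.] [ 481. -483.  130.]
top 130 170 75 [ 418. -536.  131.] [ 460. -493.  170.]
top 170 230 120 [ 416. -548.  170.] [ 467. -485.  219.]
side 15 90 2861 [ 379. -559.   15.] [ 600. -405.   90.]
side 90 130 778 [ 412. -557.   90.] [ 479. -490.  130.]
side 130 170 241 [ 416. -544.  130.] [ 460. -498.  170.]
side 170 230 316 [ 414. -552.  170.] [ 464. -490.  215.]
```

Request:
{"fn": "servo_tool", "kwargs": {"steps": [[[-0.0133,-0.033,-0.0077],[0,0,-0.25],1],[[-0.0133,-0.033,-0.0077],[0,0,-0.25],1],[[-0.0133,-0.033,-0.0077],[0,0,-0.25],1],[[-0.0133,-0.033,-0.0077],[0,0,-0.25],1],[[-0.0133,-0.033,-0.0077],[0,0,-0.25],1],[[-0.0133,-0.033,-0.0077],[0,0,-0.25],1],[[-0.0133,-0.033,-0.0077],[0,0,-0.25],1],[[-0.0133,-0.033,-0.0077],[0,0,-0.25],1]]}}

```text
t: 28.9
ee_pos: [561.8, -104.1, 262.9]
orientation: [-0.106, 3.14, -0.0]
ft_force: [0.9, 0.1, 0.1]
width: 88.0
grasp_force: 0.0
```

Request:
{"fn": "servo_tool", "kwargs": {"steps": [[[-0.0133,-0.033,-0.0077],[0,0,-0.25],1],[[-0.0133,-0.033,-0.0077],[0,0,-0.25],1],[[-0.0133,-0.033,-0.0077],[0,0,-0.25],1],[[-0.0133,-0.033,-0.0077],[0,0,-0.25],1],[[-0.0133,-0.033,-0.0077],[0,0,-0.25],1],[[-0.0133,-0.033,-0.0077],[0,0,-0.25],1],[[-0.0133,-0.033,-0.0077],[0,0,-0.25],1],[[-0.0133,-0.033,-0.0077],[0,0,-0.25],1]]}}

```text
t: 29.57
ee_pos: [455.4, -368.3, 201.3]
orientation: [-0.051, 3.141, -0.0]
ft_force: [1.4, 0.2, 0.1]
width: 87.9
grasp_force: 0.0
```

Request:
{"fn": "servo_tool", "kwargs": {"steps": [[[0,0,0],[0,0,0],1],[[0,0,0],[0,0,0],1],[[0,0,0],[0,0,0],1],[[0,0,0],[0,0,0],1],[[0,0,0],[0,0,0],1],[[0,0,0],[0,0,0],1],[[0,0,0],[0,0,0],1],[[0,0,0],[0,0,0],1]]}}

```text
t: 30.23
ee_pos: [456.8, -366.3, 201.8]
orientation: [-0.053, 3.141, -0.0]
ft_force: [0.2, 0.4, 0.0]
width: 88.0
grasp_force: 0.0
```

```bash
python3 -c "
from det import *
im=look(-4,14,5,'w5'); pins(im)"
```

```text
tcp [ 456.8 -366.3  201.8] toolx -178.08 z [ 0. -0. -1.] t 30.23 F [0.2 0.4 0. ] w 88.0 g 0.0
head [ 400.6 -380.5  111.3] [ 400.8 -380.5] 9.9 845 [278 131  34  35]
head [ 458.8 -368.5  111.3] [ 459.5 -368.7] 10.1 712 [296 224  31  34]
```

View pics/w5.png

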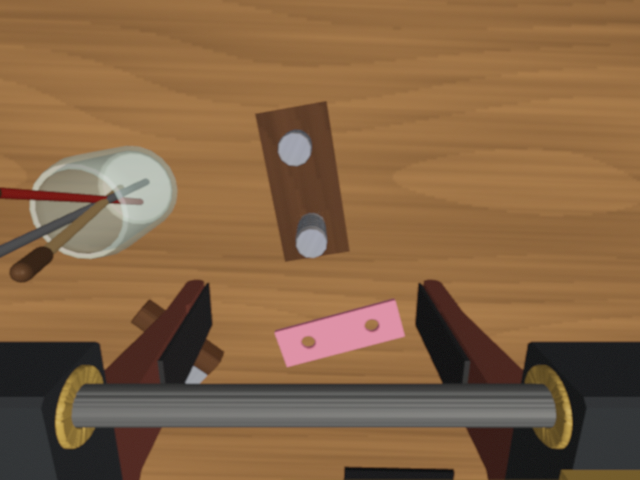

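Request:
{"fn": "servo_tool", "kwargs": {"steps": [[[0.0025,-0.0022,-0.02],[0,0,0],1],[[0,0,-0.03],[0,0,0],1],[[0,0,-0.03],[0,0,0],1],[[0,0,-0.03],[0,0,0],1],[[0,0,-0.016],[0,0,0],1],[[0,0,-0.006],[0,0,0],0.4],[[0,0,0],[0,0,0],0],[[0,0,0],[0,0,0],-0.3]]}}

```text
t: 30.95
ee_pos: [459.3, -369.3, 70.1]
orientation: [-0.051, 3.141, -0.001]
ft_force: [0.6, 0.3, 0.2]
width: 71.3
grasp_force: 0.0
```

Request:
{"fn": "servo_tool", "kwargs": {"steps": [[[0,0,0],[0,0,0],-0.5],[[0,0,0],[0,0,0],-0.7],[[0,0,0],[0,0,0],-1],[[0,0,0],[0,0,0],-1],[[0,0,0],[0,0,0],-1],[[0,0,0],[0,0,0],-1],[[0,0,0],[0,0,0],-1],[[0,0,0],[0,0,0],-1]]}}

```text
t: 31.62
ee_pos: [458.8, -368.9, 69.6]
orientation: [0.051, -3.141, -0.0]
ft_force: [-0.5, 0.1, 1.9]
width: 19.6
grasp_force: 30.0
```

```bash
python3 -c "
from det import *
im=look(-4,14,5)"
```

```text
tcp [ 458.8 -368.9   69.6] toolx -178.14 z [-0.  0. -1.] t 31.62 F [-0.5  0.1  1.9] w 19.6 g 30.0
```

Request:
{"fn": "servo_tool", "kwargs": {"steps": [[[0,0,0.01],[0,0,0],-1],[[0,0,0.02],[0,0,0],-1],[[0,0,0.03],[0,0,0],-1],[[0,0,0.03],[0,0,0],-1],[[0,0,0.03],[0,0,0],-1],[[0,0,0.03],[0,0,0],-1],[[0,0,0.03],[0,0,0],-1],[[0,0,0.02],[0,0,0],-1]]}}

```text
t: 32.33
ee_pos: [459.3, -369.4, 273.3]
orientation: [-0.051, 3.139, -0.004]
ft_force: [0.1, -0.8, 0.3]
width: 19.5
grasp_force: 30.0
```

Request:
{"fn": "servo_tool", "kwargs": {"steps": [[[0.0113,0.0333,0],[0,0,0.25],-1],[[0.0113,0.0333,0],[0,0,0.25],-1],[[0.0113,0.0333,0],[0,0,0.25],-1],[[0.0113,0.0333,0],[0,0,0.25],-1],[[0.0113,0.0333,0],[0,0,0.25],-1],[[0.0113,0.0333,0],[0,0,0.25],-1],[[0.0113,0.0333,0],[0,0,0.25],-1],[[0.0113,0.0333,0],[0,0,0.25],-1]]}}

```text
t: 33.0
ee_pos: [549.3, -100.9, 270.2]
orientation: [-0.106, 3.14, -0.0]
ft_force: [-0.6, -0.2, -0.7]
width: 19.5
grasp_force: 30.0
```

Request:
{"fn": "servo_tool", "kwargs": {"steps": [[[0.0113,0.0333,0],[0,0,0.25],-1],[[0.0113,0.0333,0],[0,0,0.25],-1],[[0.0113,0.0333,0],[0,0,0.25],-1],[[0.0113,0.0333,0],[0,0,0.25],-1],[[0.0113,0.0333,0],[0,0,0.25],-1],[[0.0113,0.0333,0],[0,0,0.25],-1],[[0.0113,0.0333,0],[0,0,0.25],-1],[[0.0113,0.0333,0],[0,0,0.25],-1]]}}

```text
t: 33.67
ee_pos: [639.7, 165.5, 270.1]
orientation: [0.161, -3.137, 0.0]
ft_force: [-0.0, -0.1, -1.1]
width: 19.5
grasp_force: 30.0
```

Request:
{"fn": "servo_tool", "kwargs": {"steps": [[[0,0,0],[0,0,0],-1],[[0,0,0],[0,0,0],-1],[[0,0,0],[0,0,0],-1],[[0,0,0],[0,0,0],-1],[[0,0,0],[0,0,0],-1],[[0,0,0],[0,0,0],-1],[[0,0,0],[0,0,0],-1],[[0,0,0],[0,0,0],-1]]}}

```text
t: 34.33
ee_pos: [639.7, 163.2, 269.8]
orientation: [-0.159, 3.137, -0.0]
ft_force: [-0.8, -0.6, -1.1]
width: 19.6
grasp_force: 30.0
```

```bash
python3 -c "
from det import *
im=look(170,186,178,'w6')
t=grab('top');pins(t)"
```

```text
tcp [639.7 163.2 269.8] toolx -174.19 z [ 0. -0. -1.] t 34.33 F [-0.8 -0.6 -1.1] w 19.6 g 30.0
(array([609.6, 160.6]), array([119.9,  40.2]), 5.9, 178.4, (315, 179)) shift [-30.1  -2.6] turn 0.09
head [ 401.7 -378.7  111.3] [ 400.9 -378.5] 10.2 60 [460 329  10   9]
```

View pics/w6.png

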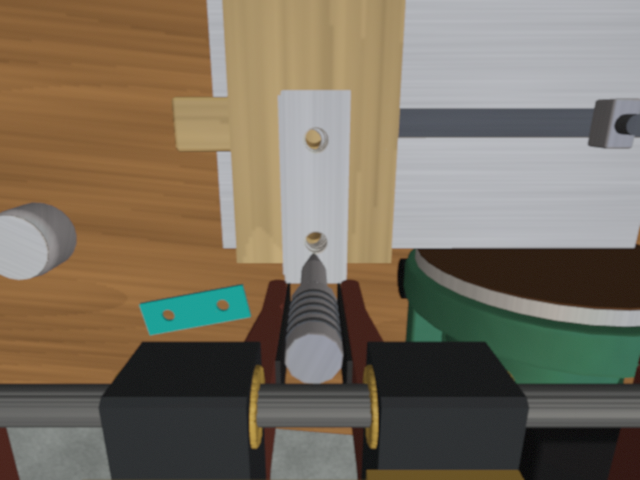

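Request:
{"fn": "servo_tool", "kwargs": {"steps": [[[0.0006,0.0005,-0.01],[0,0,0],-1],[[0,0,-0.01],[0,0,0],-1],[[0,0,-0.006],[0,0,0],-1],[[0,0,-0.004],[0,0,0],-1],[[0,0,-0.003],[0,0,0],-1],[[0,0,-0.003],[0,0,0],-1],[[0,0,-0.003],[0,0,0],-1],[[0,0,-0.003],[0,0,0],-1]]}}

```text
t: 35.1
ee_pos: [640.5, 164.4, 227.5]
orientation: [-0.161, 3.137, 0.0]
ft_force: [-0.5, -0.5, -0.7]
width: 19.3
grasp_force: 30.0
```

Request:
{"fn": "servo_tool", "kwargs": {"steps": [[[0,0,-0.003],[0,0,0],-1],[[0,0,-0.003],[0,0,0],-1],[[0,0,-0.003],[0,0,0],-1],[[0,0,-0.002],[0,0,0],-1],[[0,0,-0.002],[0,0,0],-1],[[0,0,-0.002],[0,0,0],-1],[[0,0,-0.002],[0,0,0],-1],[[0,0,0],[0,0,0],-1]]}}

```text
t: 35.77
ee_pos: [640.1, 164.3, 210.2]
orientation: [0.16, -3.137, -0.0]
ft_force: [-0.6, -0.3, -1.1]
width: 19.7
grasp_force: 30.0
```

Request:
{"fn": "servo_tool", "kwargs": {"steps": [[[0,0,-0.003],[0,0,0],-1],[[0,0,-0.003],[0,0,0],-1],[[0,0,-0.003],[0,0,0],-1],[[0,0,-0.003],[0,0,0],-1],[[0,0,-0.002],[0,0,0],-1],[[0,0,-0.002],[0,0,0],-1],[[0,0,-0.002],[0,0,0],-1],[[0,0,0],[0,0,0],-1]]}}

```text
t: 36.43
ee_pos: [640.2, 164.4, 192.1]
orientation: [0.16, -3.137, -0.0]
ft_force: [2.3, 0.1, -0.7]
width: 19.4
grasp_force: 30.0
```

Request:
{"fn": "servo_tool", "kwargs": {"steps": [[[0,0,-0.002],[0,0,0],-1],[[0,0,-0.002],[0,0,0],-1],[[0,0,-0.002],[0,0,0],-1],[[0,0,-0.001],[0,0,0],-1],[[0,0,-0.001],[0,0,0],-1],[[0,0,0],[0,0,0],-1],[[0,0,0],[0,0,0],-1],[[0,0,0],[0,0,0],-1]]}}

```text
t: 37.1
ee_pos: [639.9, 164.3, 184.2]
orientation: [0.16, -3.137, -0.0]
ft_force: [1.1, -1.3, -1.6]
width: 19.8
grasp_force: 30.0
```

Request:
{"fn": "servo_tool", "kwargs": {"steps": [[[0,0,-0.0005],[0,0,0],-1],[[0,0,-0.0005],[0,0,0],-1],[[0,0,-0.0005],[0,0,0],-1],[[0,0,-0.0005],[0,0,0],-1],[[0,0,-0.0005],[0,0,0],-1],[[0,0,0],[0,0,0],-1],[[0,0,0],[0,0,0],-1],[[0,0,0],[0,0,0],-1]]}}

```text
t: 37.77
ee_pos: [640.1, 164.3, 181.9]
orientation: [0.16, -3.137, -0.0]
ft_force: [-0.7, -1.9, -0.9]
width: 19.6
grasp_force: 30.0
```

Request:
{"fn": "servo_tool", "kwargs": {"steps": [[[0,0,-0.0005],[0,0,0],-1],[[0,0,-0.0005],[0,0,0],-1],[[0,0,-0.0003],[0,0,0],-1],[[0,0,0],[0,0,0],-1],[[0,0,0],[0,0,0],-1],[[0,0,0],[0,0,0],-1],[[0,0,0],[0,0,0],-1],[[0,0,0],[0,0,0],-1]]}}

```text
t: 38.43
ee_pos: [640.2, 164.3, 181.6]
orientation: [-0.161, 3.137, 0.0]
ft_force: [-3.0, -2.6, 5.4]
width: 19.7
grasp_force: 30.0
```

Request:
{"fn": "servo_tool", "kwargs": {"steps": [[[0,0,0],[0,0,0],-0.5],[[0,0,0],[0,0,0],0],[[0,0,0],[0,0,0],0],[[0,0,0],[0,0,0],0],[[0,0,0.01],[0,0,0],0],[[0,0,0.02],[0,0,0],0.5],[[0,0,0.03],[0,0,0],1],[[0,0,0.03],[0,0,0],1]]}}

```text
t: 39.1
ee_pos: [639.7, 164.2, 271.6]
orientation: [0.16, -3.136, 0.0]
ft_force: [0.8, 0.0, 0.5]
width: 60.3
grasp_force: 0.0
```

Request:
{"fn": "servo_tool", "kwargs": {"steps": [[[-0.015,-0.034,-0.0045],[0,0,-0.25],1],[[-0.015,-0.034,-0.0045],[0,0,-0.25],1],[[-0.015,-0.034,-0.0045],[0,0,-0.25],1],[[-0.015,-0.034,-0.0045],[0,0,-0.25],1],[[-0.015,-0.034,-0.0045],[0,0,-0.25],1],[[-0.015,-0.034,-0.0045],[0,0,-0.25],1],[[-0.015,-0.034,-0.0045],[0,0,-0.25],1],[[-0.015,-0.034,-0.0045],[0,0,-0.25],1]]}}

```text
t: 39.77
ee_pos: [519.6, -109.1, 235.5]
orientation: [-0.106, 3.139, -0.0]
ft_force: [0.3, -0.4, 0.6]
width: 88.0
grasp_force: 0.0
```

Request:
{"fn": "servo_tool", "kwargs": {"steps": [[[-0.015,-0.034,-0.0045],[0,0,-0.25],1],[[-0.015,-0.034,-0.0045],[0,0,-0.25],1],[[-0.015,-0.034,-0.0045],[0,0,-0.25],1],[[-0.015,-0.034,-0.0045],[0,0,-0.25],1],[[-0.015,-0.034,-0.0045],[0,0,-0.25],1],[[-0.015,-0.034,-0.0045],[0,0,-0.25],1],[[-0.015,-0.034,-0.0045],[0,0,-0.25],1],[[-0.015,-0.034,-0.0045],[0,0,-0.25],1]]}}

```text
t: 40.43
ee_pos: [399.5, -381.5, 199.5]
orientation: [-0.05, 3.14, -0.001]
ft_force: [0.7, -0.1, -0.0]
width: 88.0
grasp_force: 0.0
```

Request:
{"fn": "servo_tool", "kwargs": {"steps": [[[0,0,0],[0,0,0],1],[[0,0,0],[0,0,0],1],[[0,0,0],[0,0,0],1],[[0,0,0],[0,0,0],1],[[0,0,0],[0,0,0],1],[[0,0,0],[0,0,0],1],[[0,0,0],[0,0,0],1],[[0,0,0],[0,0,0],1]]}}

```text
t: 41.1
ee_pos: [400.7, -379.2, 198.9]
orientation: [-0.053, 3.141, -0.0]
ft_force: [-0.8, 1.0, 0.9]
width: 87.9
grasp_force: 0.0
```

```bash
python3 -c "
from det import *
im=look(-4,14,5); pins(im)
t=grab('top'); print(rects(t,170,186,ztop=178)); pins(t,190,240,(500,720),(60,260)); print(sled(t))"
```

```text
tcp [ 400.7 -379.2  198.9] toolx -178.08 z [ 0. -0. -1.] t 41.1 F [-0.8  1.   0.9] w 87.9 g 0.0
(array([ 666.9, -513.6]), array([91.5, 31.3]), -39.8, 6.8, (176, 449)) shift [ 266.2 -134.4] turn -41.72
head [ 400.  -380.7  111.3] [ 400.5 -380.7] 10.1 729 [297 221  32  34]
[(array([608.9, 160.8]), array([122.,  41.]), 6.6, 178.4, (220, 226))]
head [641.3 164.3 223.2] [641.5 164.7] 10.0 73 [212 199  12  13]
(array([571.09509277, 156.04421997]), (190.66778564453125, 110.63737487792969), 5.955652236938477, array([609.88459043, 160.09080762]), 3051)
```

Request:
{"fn": "servo_tool", "kwargs": {"steps": [[[-0.0003,-0.0014,-0.02],[0,0,0],1],[[0,0,-0.03],[0,0,0],1],[[0,0,-0.03],[0,0,0],1],[[0,0,-0.03],[0,0,0],1],[[0,0,-0.014],[0,0,0],1],[[0,0,-0.0052],[0,0,0],0.4],[[0,0,0],[0,0,0],0],[[0,0,0],[0,0,0],-0.3]]}}

```text
t: 41.87
ee_pos: [400.3, -381.4, 70.1]
orientation: [-0.051, 3.141, -0.001]
ft_force: [-0.2, 0.9, 0.8]
width: 71.5
grasp_force: 0.0
```

Request:
{"fn": "servo_tool", "kwargs": {"steps": [[[0,0,0],[0,0,0],-0.5],[[0,0,0],[0,0,0],-0.7],[[0,0,0],[0,0,0],-1],[[0,0,0],[0,0,0],-1],[[0,0,0],[0,0,0],-1],[[0,0,0],[0,0,0],-1],[[0,0,0],[0,0,0],-1],[[0,0,0],[0,0,0],-1]]}}

```text
t: 42.53
ee_pos: [399.9, -381.0, 69.6]
orientation: [0.051, -3.141, -0.0]
ft_force: [-0.7, -0.5, 0.7]
width: 19.3
grasp_force: 30.0
```

Request:
{"fn": "servo_tool", "kwargs": {"steps": [[[0,0,0.01],[0,0,0],-1],[[0,0,0.02],[0,0,0],-1],[[0,0,0.03],[0,0,0],-1],[[0,0,0.03],[0,0,0],-1],[[0,0,0.03],[0,0,0],-1],[[0,0,0.03],[0,0,0],-1],[[0,0,0.03],[0,0,0],-1],[[0,0,0.02],[0,0,0],-1]]}}

```text
t: 43.2
ee_pos: [400.4, -381.5, 273.3]
orientation: [-0.051, 3.139, -0.004]
ft_force: [0.3, 0.1, -1.6]
width: 19.5
grasp_force: 30.0
```

Request:
{"fn": "servo_tool", "kwargs": {"steps": [[[0.011,0.0336,0],[0,0,0.25],-1],[[0.011,0.0336,0],[0,0,0.25],-1],[[0.011,0.0336,0],[0,0,0.25],-1],[[0.011,0.0336,0],[0,0,0.25],-1],[[0.011,0.0336,0],[0,0,0.25],-1],[[0.011,0.0336,0],[0,0,0.25],-1],[[0.011,0.0336,0],[0,0,0.25],-1],[[0.011,0.0336,0],[0,0,0.25],-1]]}}

```text
t: 43.87
ee_pos: [487.9, -110.5, 270.2]
orientation: [-0.106, 3.14, -0.0]
ft_force: [1.0, -0.3, -1.2]
width: 19.7
grasp_force: 30.0
```

Request:
{"fn": "servo_tool", "kwargs": {"steps": [[[0.011,0.0336,0],[0,0,0.25],-1],[[0.011,0.0336,0],[0,0,0.25],-1],[[0.011,0.0336,0],[0,0,0.25],-1],[[0.011,0.0336,0],[0,0,0.25],-1],[[0.011,0.0336,0],[0,0,0.25],-1],[[0.011,0.0336,0],[0,0,0.25],-1],[[0.011,0.0336,0],[0,0,0.25],-1],[[0.011,0.0336,0],[0,0,0.25],-1]]}}

```text
t: 44.53
ee_pos: [575.9, 158.3, 270.1]
orientation: [0.161, -3.137, 0.0]
ft_force: [1.0, -0.9, -0.8]
width: 19.5
grasp_force: 30.0
```

Request:
{"fn": "servo_tool", "kwargs": {"steps": [[[0,0,0],[0,0,0],-1],[[0,0,0],[0,0,0],-1],[[0,0,0],[0,0,0],-1],[[0,0,0],[0,0,0],-1],[[0,0,0],[0,0,0],-1],[[0,0,0],[0,0,0],-1],[[0,0,0],[0,0,0],-1],[[0,0,0],[0,0,0],-1]]}}

```text
t: 45.2
ee_pos: [576.0, 155.9, 269.7]
orientation: [-0.159, 3.137, 0.0]
ft_force: [-0.0, 0.0, -1.3]
width: 19.1
grasp_force: 30.0
```

```bash
python3 -c "
from det import *
im=look(170,186,178,'w7')"
```

```text
tcp [576.  155.9 269.7] toolx -174.19 z [ 0.  0. -1.] t 45.2 F [-0.   0.  -1.3] w 19.1 g 30.0
(array([581.8, 157.7]), array([69.2, 40.2]), 5.6, 178.4, (316, 236)) shift [5.8 1.8] turn -0.21
```

View pics/w7.png

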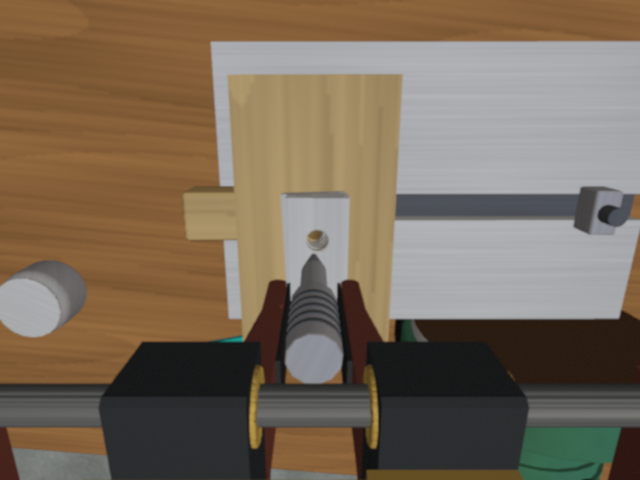

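Request:
{"fn": "servo_tool", "kwargs": {"steps": [[[0.0005,0.0014,-0.01],[0,0,0],-1],[[0,0,-0.01],[0,0,0],-1],[[0,0,-0.006],[0,0,0],-1],[[0,0,-0.004],[0,0,0],-1],[[0,0,-0.003],[0,0,0],-1],[[0,0,-0.003],[0,0,0],-1],[[0,0,-0.003],[0,0,0],-1],[[0,0,-0.003],[0,0,0],-1]]}}

```text
t: 45.92
ee_pos: [576.6, 158.0, 227.5]
orientation: [-0.161, 3.137, 0.0]
ft_force: [0.9, 0.1, -1.4]
width: 19.6
grasp_force: 30.0
```

Request:
{"fn": "servo_tool", "kwargs": {"steps": [[[0,0,-0.003],[0,0,0],-1],[[0,0,-0.003],[0,0,0],-1],[[0,0,-0.003],[0,0,0],-1],[[0,0,-0.002],[0,0,0],-1],[[0,0,-0.002],[0,0,0],-1],[[0,0,-0.002],[0,0,0],-1],[[0,0,-0.002],[0,0,0],-1],[[0,0,0],[0,0,0],-1]]}}

```text
t: 46.58
ee_pos: [576.2, 157.9, 210.1]
orientation: [0.16, -3.137, 0.0]
ft_force: [0.1, 0.3, -1.0]
width: 19.7
grasp_force: 30.0
```

Request:
{"fn": "servo_tool", "kwargs": {"steps": [[[0,0,-0.002],[0,0,0],-1],[[0,0,-0.002],[0,0,0],-1],[[0,0,-0.002],[0,0,0],-1],[[0,0,-0.002],[0,0,0],-1],[[0,0,-0.002],[0,0,0],-1],[[0,0,-0.002],[0,0,0],-1],[[0,0,-0.002],[0,0,0],-1],[[0,0,0],[0,0,0],-1]]}}

```text
t: 47.25
ee_pos: [576.5, 157.9, 196.1]
orientation: [0.16, -3.137, -0.0]
ft_force: [0.1, -1.8, -1.4]
width: 19.7
grasp_force: 30.0
```

Down the remaining ~15 mm, slowing at the end.

Request:
{"fn": "servo_tool", "kwargs": {"steps": [[[0,0,-0.002],[0,0,0],-1],[[0,0,-0.002],[0,0,0],-1],[[0,0,-0.002],[0,0,0],-1],[[0,0,-0.002],[0,0,0],-1],[[0,0,-0.002],[0,0,0],-1],[[0,0,-0.001],[0,0,0],-1],[[0,0,-0.001],[0,0,0],-1],[[0,0,0],[0,0,0],-1]]}}

```text
t: 47.92
ee_pos: [576.5, 157.8, 184.3]
orientation: [0.16, -3.137, 0.0]
ft_force: [0.8, -2.2, -2.0]
width: 19.5
grasp_force: 30.0
```

Request:
{"fn": "servo_tool", "kwargs": {"steps": [[[0,0,-0.0005],[0,0,0],-1],[[0,0,-0.0005],[0,0,0],-1],[[0,0,-0.0005],[0,0,0],-1],[[0,0,-0.0005],[0,0,0],-1],[[0,0,-0.0005],[0,0,0],-1],[[0,0,0],[0,0,0],-1],[[0,0,0],[0,0,0],-1],[[0,0,0],[0,0,0],-1]]}}

```text
t: 48.58
ee_pos: [576.5, 157.9, 182.0]
orientation: [-0.161, 3.137, -0.0]
ft_force: [1.1, -3.9, -1.3]
width: 19.6
grasp_force: 30.0
```

Request:
{"fn": "servo_tool", "kwargs": {"steps": [[[0,0,-0.0005],[0,0,0],-1],[[0,0,-0.0005],[0,0,0],-1],[[0,0,-0.0003],[0,0,0],-1],[[0,0,0],[0,0,0],-1],[[0,0,0],[0,0,0],-1],[[0,0,0],[0,0,0],-1],[[0,0,0],[0,0,0],-1],[[0,0,0],[0,0,0],-1]]}}

```text
t: 49.25
ee_pos: [576.5, 157.9, 181.6]
orientation: [-0.161, 3.137, -0.0]
ft_force: [-1.4, -3.8, 6.3]
width: 19.6
grasp_force: 30.0
```

Request:
{"fn": "servo_tool", "kwargs": {"steps": [[[0,0,0],[0,0,0],-0.5],[[0,0,0],[0,0,0],0],[[0,0,0],[0,0,0],0],[[0,0,0],[0,0,0],0],[[0,0,0.01],[0,0,0],0],[[0,0,0.02],[0,0,0],0],[[0,0,0.03],[0,0,0],0],[[0,0,0.03],[0,0,0],-1]]}}

```text
t: 49.92
ee_pos: [575.8, 157.9, 271.6]
orientation: [0.161, -3.136, 0.0]
ft_force: [0.6, -0.0, -0.1]
width: 40.0
grasp_force: 0.0
```

Request:
{"fn": "servo_tool", "kwargs": {"steps": [[[0.0005,-0.011,0],[0,0,-6],-1],[[0.0005,-0.011,0],[0,0,-6],-1],[[0.0005,-0.011,0],[0,0,-6],-1],[[0.0005,-0.011,0],[0,0,-6],-1],[[0.0005,-0.011,0],[0,0,-6],-1],[[0.0005,-0.011,0],[0,0,-6],-1],[[0.0005,-0.011,0],[0,0,-6],-1],[[0.0005,-0.011,0],[0,0,-6],-1]]}}

```text
t: 50.58
ee_pos: [580.5, 69.6, 271.5]
orientation: [1.137, 2.928, 0.001]
ft_force: [-0.7, -0.2, -0.3]
width: 0.5
grasp_force: 0.0
```

Request:
{"fn": "servo_tool", "kwargs": {"steps": [[[0.0005,-0.011,0],[0,0,-6],-1],[[0.0005,-0.011,0],[0,0,-6],-1],[[0.0005,-0.011,0],[0,0,-6],-1],[[0.0005,-0.011,0],[0,0,-6],-1],[[0.0005,-0.011,0],[0,0,-6],-1],[[0.0005,-0.011,0],[0,0,-6],-1],[[0,-0.011,0],[0,0,-6],-1],[[0,0,0],[0,0,0],-1]]}}

```text
t: 51.25
ee_pos: [583.6, -8.4, 271.4]
orientation: [2.11, 2.326, 0.0]
ft_force: [0.8, 0.1, -0.2]
width: 0.3
grasp_force: 0.0
```

Request:
{"fn": "servo_tool", "kwargs": {"steps": [[[0,0,0],[0,0,0],-1],[[0,0,0],[0,0,0],-1],[[0,0,0],[0,0,0],-1],[[0,0,0],[0,0,0],-1],[[0,0,0],[0,0,0],-1],[[0,0,0],[0,0,0],-1],[[0,0,0],[0,0,0],-1],[[0,0,0],[0,0,0],-1]]}}

```text
t: 51.92
ee_pos: [583.4, -7.0, 270.7]
orientation: [-2.105, -2.332, 0.0]
ft_force: [-0.2, -0.0, -0.1]
width: 0.6
grasp_force: 0.0
```

```bash
python3 -c "
from det import *
im=look(170,186,178,'w8'); pins(im,200,240,(500,720),(60,260))
t=grab('top'); pins(t,200,240,(500,720),(60,260)); print(rects(t,170,186,ztop=178),sled(t))
# tail block top z~143
for n,I in(('w',im),('t',t)):
    P=cloud(I); m=(abs(P[...,2]-143)<4)&(P[...,0]>500)&(P[...,0]<650)&(P[...,1]<115)&(P[...,1]>20); q=P[m][:,:2].astype(np.float32); print(n,len(q),cv2.minAreaRect(q))
"
```

```text
tcp [583.4  -7.  270.7] toolx 95.88 z [-0.  0. -1.] t 51.92 F [-0.2 -0.  -0.1] w 0.6 g 0.0
head [641.6 164.2 223.2] [642.2 164.2] 10.2 71 [212 199  12  12]
head [577.7 157.7 224. ] [577.8 158. ] 9.8 66 [212 229  12  12]
[(array([609.8, 160.9]), array([121.1,  40.8]), 4.8, 178.4, (219, 221))] (array([568.09484863, 185.58178711]), (190.7577362060547, 51.602272033691406), 6.654137134552002, array([606.83213377, 190.10093974]), 1381)
w 3751 ((576.9281616210938, 80.9495620727539), (149.99270629882812, 40.052452087402344), 5.917248249053955)
t 80 ((590.7919311523438, 78.42451477050781), (31.070716857910156, 13.993257522583008), 86.97509002685547)
```

View pics/w8.png

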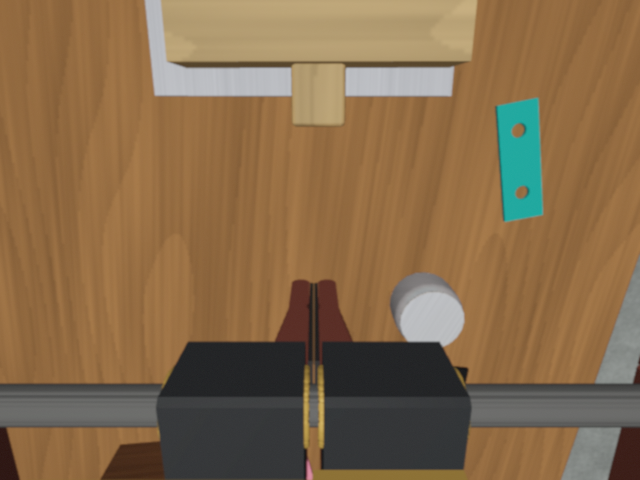

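```bash
python3 -c "
from det import *
im=grab('wrist')
for u,v in((293,126),(344,126),(318.5,126)): print(ray(im,u,v,143))
P=cloud(im); m=(abs(P[...,2]-143)<3)&(P[...,1]<92)&(P[...,0]>540); q=P[m]; print(q.min(0),q.max(0),cv2.minAreaRect(q[:,:2].astype(np.float32)))
"
```

```text
[563.2513024  59.488584  143.       ]
[597.50946123  63.0044919  143.        ]
[580.38027296  61.24652678 143.        ]
[559.01254775  59.58972628 140.0155285 ] [597.28585753  91.99960961 145.97239355] ((578.4252319335938, 77.24796295166016), (35.98463439941406, 32.447391510009766), 5.817230701446533)
```

Request:
{"fn": "servo_tool", "kwargs": {"steps": [[[0.0033,0,-0.03],[0,0,0],-1],[[0,0,-0.03],[0,0,0],-1],[[0,0,-0.03],[0,0,0],-1],[[0,0,-0.03],[0,0,0],-1],[[0,0,-0.02],[0,0,0],-1],[[0,0,-0.008],[0,0,0],-1],[[0,0,0],[0,0,0],-1],[[0,0,0],[0,0,0],-1]]}}

```text
t: 52.73
ee_pos: [587.2, -7.1, 123.3]
orientation: [2.105, 2.332, 0.0]
ft_force: [0.3, 0.1, 0.8]
width: 0.5
grasp_force: 0.0
```

Request:
{"fn": "servo_tool", "kwargs": {"steps": [[[-0.001,0.0099,0],[0,0,0],-1],[[-0.001,0.0099,0],[0,0,0],-1],[[-0.001,0.0099,0],[0,0,0],-1],[[-0.001,0.0099,0],[0,0,0],-1],[[-0.0005,0.005,0],[0,0,0],-1],[[-0.0005,0.005,0],[0,0,0],-1],[[-0.0005,0.005,0],[0,0,0],-1],[[-0.0005,0.005,0],[0,0,0],-1]]}}

```text
t: 53.4
ee_pos: [580.8, 52.7, 122.9]
orientation: [2.104, 2.332, -0.001]
ft_force: [-0.2, -4.4, 1.1]
width: 0.5
grasp_force: 2.2
```

Request:
{"fn": "servo_tool", "kwargs": {"steps": [[[-0.0005,0.005,0],[0,0,0],-1],[[-0.0005,0.005,0],[0,0,0],-1],[[-0.0005,0.005,0],[0,0,0],-1],[[-0.0005,0.005,0],[0,0,0],-1],[[-0.0005,0.005,0],[0,0,0],-1],[[-0.0005,0.005,0],[0,0,0],-1],[[-0.0005,0.005,0],[0,0,0],-1],[[-0.0005,0.005,0],[0,0,0],-1]]}}

```text
t: 54.07
ee_pos: [576.8, 93.0, 122.9]
orientation: [2.105, 2.332, 0.0]
ft_force: [0.2, -5.9, 2.5]
width: 0.5
grasp_force: 2.4
```

Request:
{"fn": "servo_tool", "kwargs": {"steps": [[[-0.0006,0.006,0],[0,0,0],-1],[[-0.0006,0.006,0],[0,0,0],-1],[[-0.0006,0.006,0],[0,0,0],-1],[[-0.0006,0.006,0],[0,0,0],-1],[[-0.0006,0.006,0],[0,0,0],-1],[[-0.0006,0.006,0],[0,0,0],-1],[[-0.0006,0.006,0],[0,0,0],-1],[[-0.0006,0.006,0],[0,0,0],-1]]}}

```text
t: 54.73
ee_pos: [571.9, 141.1, 122.9]
orientation: [2.105, 2.332, -0.0]
ft_force: [0.8, -4.2, 3.6]
width: 0.4
grasp_force: 2.6
```

Request:
{"fn": "servo_tool", "kwargs": {"steps": [[[-0.0006,0.006,0],[0,0,0],-1],[[-0.0006,0.006,0],[0,0,0],-1],[[-0.0006,0.006,0],[0,0,0],-1],[[-0.0005,0.005,0],[0,0,0],-1],[[-0.0005,0.005,0],[0,0,0],-1],[[-0.0004,0.004,0],[0,0,0],-1],[[-0.0004,0.004,0],[0,0,0],-1],[[-0.0003,0.003,0],[0,0,0],-1]]}}

```text
t: 55.4
ee_pos: [567.9, 180.0, 122.8]
orientation: [-2.105, -2.332, 0.0]
ft_force: [0.3, -5.4, 2.8]
width: 0.6
grasp_force: 2.6
```

```bash
python3 -c "
from det import *
o,a,z=tool();print(o['ee_pos'],o['ft_force'])
t=grab('top'); cv2.imwrite('pics/t9.png',t['color'][150:350,60:360].repeat(2,0).repeat(2,1)); P=cloud(t)
m=(P[...,2]>150)&(P[...,2]<156)&(P[...,0]<620)&(P[...,0]>440)&(P[...,1]>100)&(P[...,1]<340);q=P[m][:,:2]
d=np.array([-.102,.9948]);e=np.array([.9948,.102]);s=q@d;print('front',np.percentile(s,99.5))
m=(P[...,2]>114)&(P[...,2]<138)&(P[...,0]>480)&(P[...,0]<600)&(P[...,1]>240)&(P[...,1]<340);q=P[m];print('stop',len(q),np.sort(q[:,:2]@d)[:20].round(1),q.mean(0))
"
```

```text
[567.9163824  179.97962944 122.80701037] [ 0.2808754  -5.40814762  2.76498541]Traceback (most recent call last):
  File "<string>", line 6, in <module>
    d=np.array([-.102,.9948]);e=np.array([.9948,.102]);s=q@d;print('front',np.percentile(s,99.5))
                                                                           ~~~~~~~~~~~~~^^^^^^^^
    return _quantile_unchecked(
        a, q, axis, out, overwrite_input, method, keepdims, weights)
    return _ureduce(a,
                    func=_quantile_ureduce_func,
    ...<5 lines>...
                    overwrite_input=overwrite_input,
                    method=method)
    r = func(a, **kwargs)
    result = _quantile(arr,
                       quantiles=q,
    ...<2 lines>...
                       out=out,
                       weights=wgt)
    slices_having_nans = np.isnan(arr[-1, ...])
                                  ~~~^^^^^^^^^
IndexError: index -1 is out of bounds for axis 0 with size 0
```

View pics/t9.png

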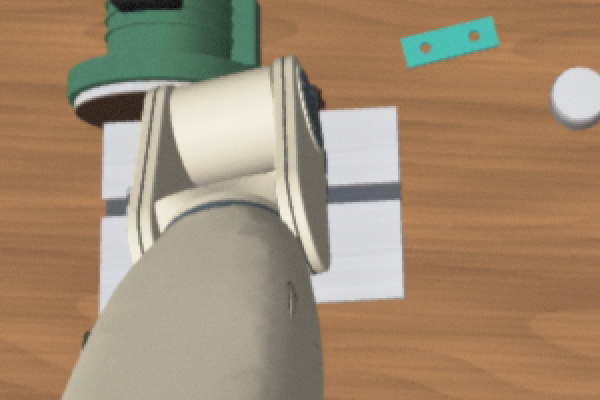

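Request:
{"fn": "servo_tool", "kwargs": {"steps": [[[-0.0002,0.002,0],[0,0,0],-1],[[-0.0002,0.002,0],[0,0,0],-1],[[-0.0002,0.002,0],[0,0,0],-1],[[-0.0002,0.002,0],[0,0,0],-1],[[-0.0002,0.002,0],[0,0,0],-1],[[-0.0002,0.002,0],[0,0,0],-1],[[-0.0002,0.002,0],[0,0,0],-1],[[-0.0002,0.002,0],[0,0,0],-1]]}}

```text
t: 56.12
ee_pos: [566.3, 195.7, 122.7]
orientation: [-2.105, -2.332, 0.0]
ft_force: [0.8, -5.2, 1.4]
width: 0.2
grasp_force: 2.3
```

Request:
{"fn": "servo_tool", "kwargs": {"steps": [[[-0.0001,0.001,0],[0,0,0],-1],[[-0.0001,0.001,0],[0,0,0],-1],[[-0.0001,0.001,0],[0,0,0],-1],[[0,0,0],[0,0,0],-1],[[0,0,0],[0,0,0],-1],[[0,0,0],[0,0,0],-1],[[0,0,0],[0,0,0],-1],[[0,0,0],[0,0,0],-1]]}}

```text
t: 56.78
ee_pos: [566.1, 198.7, 122.7]
orientation: [-2.105, -2.332, -0.0]
ft_force: [0.7, -0.5, 0.6]
width: 0.5
grasp_force: 0.5
```

Request:
{"fn": "servo_tool", "kwargs": {"steps": [[[-0.0001,0.001,0],[0,0,0],-1],[[-0.0001,0.001,0],[0,0,0],-1],[[-0.0001,0.001,0],[0,0,0],-1],[[-0.0001,0.001,0],[0,0,0],-1],[[-0.0001,0.0005,0],[0,0,0],-1],[[-0.0001,0.0005,0],[0,0,0],-1],[[0,0.0005,0],[0,0,0],-1],[[0,0.0005,0],[0,0,0],-1]]}}

```text
t: 57.45
ee_pos: [565.8, 201.1, 122.8]
orientation: [2.101, 2.331, -0.007]
ft_force: [2.7, -22.6, 4.3]
width: 0.9
grasp_force: 11.4
```

Request:
{"fn": "servo_tool", "kwargs": {"steps": [[[0,-0.003,0],[0,0,0],-1],[[0.0005,-0.005,0],[0,0,0],-1],[[0.001,-0.01,0],[0,0,0],-1],[[0.002,-0.02,0],[0,0,0],-1],[[0.003,-0.03,0.01],[0,0,0],-1],[[0.003,-0.03,0.03],[0,0,0],-1],[[0.003,-0.03,0.04],[0,0,0],-1],[[0.003,-0.03,0.04],[0,0,0],-1]]}}

```text
t: 58.12
ee_pos: [579.3, 55.9, 229.3]
orientation: [-2.104, -2.331, 0.001]
ft_force: [1.3, 0.3, -0.5]
width: 0.4
grasp_force: 0.0
```

Request:
{"fn": "servo_tool", "kwargs": {"steps": [[[0,-0.04,0.02],[0,0,0],-1],[[0,-0.04,0.02],[0,0,0],-1],[[0,-0.04,0],[0,0,0],-1],[[0,-0.04,0],[0,0,0],-1],[[0,-0.04,0],[0,0,0],-1],[[0,0,0],[0,0,0],-1],[[0,0,0],[0,0,0],-1],[[0,0,0],[0,0,0],-1]]}}

```text
t: 58.78
ee_pos: [579.7, -137.1, 265.7]
orientation: [-2.105, -2.331, -0.001]
ft_force: [0.4, 0.4, 0.0]
width: 0.5
grasp_force: 0.0
```

```bash
python3 -c "
from det import *
t=grab('top'); cv2.imwrite('pics/t10.png',t['color'][150:350,60:360].repeat(2,0).repeat(2,1)); P=cloud(t); print(tool()[0]['ee_pos'],tool()[0]['t'])
pins(t,200,240,(500,720),(150,400)); print(rects(t,170,186,ztop=178)); print(sled(t))
s=grab('side'); cv2.imwrite('pics/s10.png',s['color'][120:260,180:360].repeat(4,0).repeat(4,1))
pins(s,195,240,(500,720),(150,400))
"
```

```text
[ 579.80809951 -136.42746238  265.74862402] 58.8333
head [680.4 352.5 215.3] [680.2 351.9] 48.2 565 [107 175  54  23]
head [626.7 313.4 223. ] [626.6 314.1] 9.9 72 [139 203  13  12]
head [563.1 307.1 223.3] [563.  307.3] 10.4 74 [138 233  14  12]
[(array([594.3, 311.5]), array([121.5,  40.1]), 6.0, 178.4, (151, 228))]
(array([556.14373779, 306.1763916 ]), (191.58250427246094, 111.33735656738281), 6.2922282218933105, array([594.9087952 , 310.45077156]), 3054)
head [665.6 332.1 213.4] [658.2 338.1] 53.2 211 [268 129  30  20]
head [561.9 300.6 219. ] [563.5 302.4] 10.6 42 [246 142   8  12]
```

View pics/t10.png

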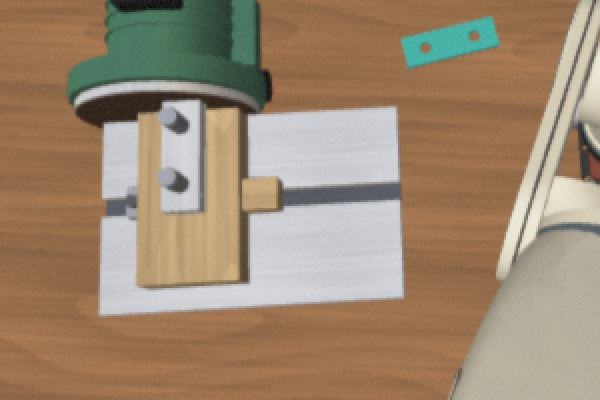

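View pics/s10.png

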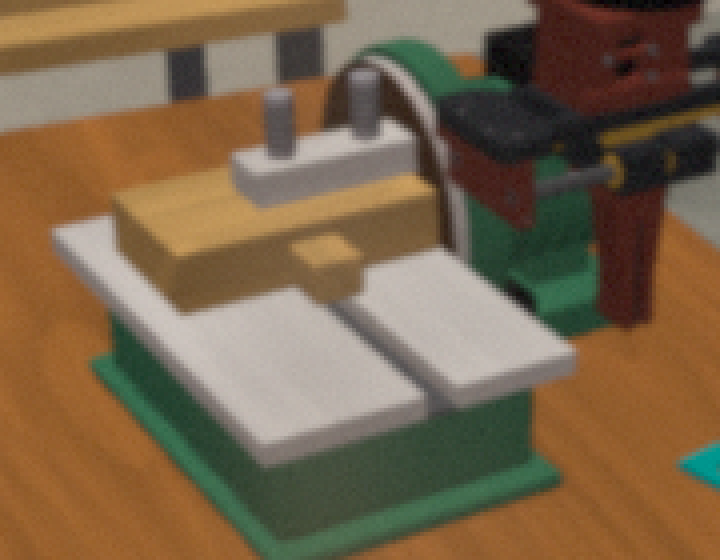

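```bash
python3 -c "
from workcell import close_job
print(close_job())"
```

```text
the job is handed in; nothing more can be done
None
```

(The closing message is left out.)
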